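# Load a jar into the guarded candle filler

### The job

Get the candle filling station ready for the next pour: press the black thumb lever so the latch bar lifts out of its catch, swing the splash gate wide open, and swing the drip cup clear of the pad to the side. Then stand the empty jar upright on the round pad, centred under the nozzle, and swing the gate shut so that the latch bar drops back into its catch. Leave the finished candles where they stand.

Things in the scene. Friction and masses are not known exactly. Their poses are not given: they have to be found in the camera images.
- filler: Fixed filling station on a steel base plate 12 mm high. Origin on the table, mid-gateway; x points through the gateway into the station, y left, z up. 'Station' coordinates below are in this frame, mm. Base plate x -20..240, y -150..270. Four 16 mm square posts 130 high at x 0 and 220, y -132 and 132; clear screens 130 high at both sides and rear; open above.
- nozzle (a point): Lower end of the brass nozzle (diameter 16) at station (90,0,165), straight above the pad. Above it a valve body, diameter 41, height 185..265, on a level pipe (diameter 28, height 212) from a column at station (150,200) with a hopper (diameter 184, height 220..370). So a gripper holding a jar on the pad cannot be vertical: lean it 35 to 45 deg, its body back towards the gateway.
- pad (a point): Centre of the top of the round black rubber pad (diameter 76, top 20 mm above the table) under the nozzle, at station (90,0,20). Its axes are those of the station.
- gate_hinge (a point): Point on the gate's vertical hinge line at the gateway's left (+y) side, station (0,120,120).
- gate (a joint): Gate angle, rad: 0 shut against a stop, growing as it swings outward (station -x), stop at 1.9. Low framed clear leaf, 236 mm from hinge line to free end, 12 thick, height 24..120, the top rail (108..120) flat on both faces. Light friction (about 0.1 N m): it stays where left. Held shut while the latch bar is down in its catch.
- thumb (a point): Middle of the black thumb lever, 40 mm long along the gate, 14 thick across it, 20 tall. Gate shut and latch down: station (0,5,168), 115 from the hinge line, 48 above the gate's top edge. Its y axis runs along the gate to the hinge, x square to the gate. Can be pinched across its thickness from above (both faces free), pressed down, and used to pull the gate.
- latch (a joint): Latch bar angle, rad: 0 down, stop at 0.45. It pivots on the gate 175 mm from the hinge line at height 138, axis square to the gate; the thumb lever's middle is 60 nearer the hinge and 30 higher than the pivot. Pressing the lever down raises the other end (the nose): 0.32 rad moves the lever 20 down and 8 towards the hinge. Under 1.5 N; it falls back to 0 by its own weight.
- nose (a point): Middle of the latch bar's nose where it lies in the catch, 252 mm from the hinge line; latch down: height 138, bar 12 high, 8 thick. The catch is on top of the latch post (station y -132): lip 10 outside, cleared at about 0.25 rad. Outside the lip is a ramp: pushing the gate shut with the lever free makes the nose ride up it (1 N at the free end) and drop in behind the lip at the last 0.02 rad.
- pin (a point): Middle of the black grip (diameter 13, height 112..142) of the upright pin on the drip arm, in front of the cup, 137 mm from the arm's pivot; at joint value 0 at station (48,0,127). Push it sideways to swing the arm (0.5 N).
- drip_arm (a joint): Drip arm angle, rad: 0 with the drip cup (diameter 44, height 78..96) over the pad, growing as the arm swings level to the station's right (-y), stop at 1.1. It pivots about station (185,0): angle a puts the pin at (185-137cos a, -137sin a). Stays where left. Below 0.6 the cup blocks the pad; from 0.9 it is clear of a gripper's fingers too.
- jar: The empty amber glass jar: straight round tumbler, outside diameter 64 mm, 75 tall, open at the top, about 0.18 kg. Origin at the centre of its underside, z up. Stands on the table right of the station; it and two finished candles take three places in any order. The only loose jar without a black wick ring on its mouth.
- candle1: A finished candle, a bystander: the same jar with set wax, a black wick ring and cross bar on its mouth and a thin stick up to 112 mm. Origin at the centre of its underside.
- candle2: A second finished candle, a bystander, as candle1.
- candle3: A third finished candle, a bystander, as candle1.
Not all that is in view belongs to the job. Leave any blue look-alike of the jar alone.

How it is judged:
By the outcome, as a careful person would: the job done as asked, in the order asked, and still so for the second after the job is handed in, with the robot touching nothing.
It also fails if it takes over 72 s, if anything falls off the work surface, if the arm or the gripper's body presses on something with over 40 N, if the wrist force passes 120 N, or if a joint passes its speed limit or range.

### The arm

A 6-joint arm with a two-finger parallel gripper is mounted at the origin on the work surface. World frame = base frame: x ahead of the robot, y to its left, z up, the work surface at z = 0. Lengths are in mm, angles in degrees, forces in N, time in s.
With the tool pointing down it reaches from about 350 to 975 mm from the base axis. Payload 4.9 kg.
Tool frame: the origin (TCP) lies at the very end of the fingers, on their centre line; the grasp point (between the pads) lies 19 mm behind it; z points along the fingers, y is the direction in which the jaws open and shut (so a half turn about z gives the same grasp; the last joint's range is limited). The gripper opens to 85 mm and grips with 20 to 120 N. Pads are 22 mm wide; open, the fingers measure 114 mm over their backs; the gripper's body (76 mm by 85 mm) begins 54 mm behind the grasp point. The pads swing forward as they close: fully open they stand 13 mm farther back than shut.
Start: joints at [57.41, 3.019, 92.412, -0, 84.569, -6.818], TCP at [271.728, 562.819, 231.304] pointing down, gripper open.
Joint ranges: [-172.51, 172.51], [-57.92, 126.97], [3.15, 148.05], [-58.71, 238.71], [5.1, 150.11], [-179.66, 179.66]. Speed limits (degrees/s): [147.25, 147.25, 180, 180, 180, 180].

### API

Orientations are given as a 3x3 rotation matrix whose columns are the frame's x, y, z axes.
In Python, from workcell import robot gives the robot as it stands.
- The arm moves only by the tool play_rows, never from a script. Its argument "rows" is a list of rows, each an object of numbers: "fingers": the closure, from 0 (fully open) to 1 (shut); "tx", "ty", "tz": the shift along the tool's x, y, z in mm; "ax", "ay", "az": the turn, a rotation vector about the tool's x, y, z in rad. A call has 1 to 20 rows; each row is the pose to reach, as a shift and turn from the pose commanded when the call began, along the tool's axes at that moment; what a row does not reach only later rows make up. A row lasts 1/10 s, in which the tool goes at most 50 mm and 8.59 degrees, less where a joint would pass 70% of its speed; a pose out of reach is approached as far as the arm can. A call with a gripper value outside its range is refused whole. The fingers move at their own pace and stop on an object; the grip force is fixed at half the most. Time passes only in rows, so rows that repeat a pose let the fingers close. It gives the time, the measured TCP pose, the force and the opening at its end, in the units of the state.
- robot.get_obs(): the state, without advancing time (a new reading comes with each control period).
- robot.get_image(name): name is "scene" or "top"; returns a dict with "pixels" (400x640x3 uint8, red, green, blue), "vertical_fov" (degrees; the focal length in pixels is half the picture's height over the tangent of half this angle, whatever the lens; pixels are square), "cx", "cy" (the principal point, pixels), "k1" (the pictures are not rectified: a ray, as slopes to the right and down, at radius r is drawn at 1 + k1 r^2 times it, then the intrinsics apply), "R" (3x3) and "t" (3): a world point X has camera coordinates R X + t. Camera axes: x right, y down, z forward; pixel columns grow to the right and rows downward; lengths in mm; the calibration is good to about 2 mm. A picture is of the moment at which its call begins. There is no depth.
- robot.close_job(): hands the job in, once; it reports no verdict.
The state is a dict: "time_s": time; "joint_positions": joint angles; "joint_velocities": joint speeds; "effort": joint torques, N m; "ee_pos": TCP position; "eef_rot": TCP orientation; "wrist_force": force on the tool from outside, world axes, zero at the start; "moment": the same for the moment, N m; "width": finger opening in mm.
Only numpy, scipy, OpenCV 4.12 (cv2) and the standard library are available. Lean on these libraries where they do the work, as an engineer would, in place of code of your own. Each camera call takes 0.05 s, during which the arm holds its last target. There are 200 camera calls.

## Working session

There is one attempt and no reset: what is moved stays moved. The work goes in short steps, Python scripts to look and compute and a tool call to move; the robot and the scene stay as the last step left them, time stands still between calls to the robot, and variables do not carry over. Pictures are saved under pics/ and viewed, about 8 in all and at most 12, crops included, and the job is handed in when it is done.

Besides the shell and the picture viewer there is one more tool, called after "Emit:" by a JSON object that holds its "method" and its "body", one argument or row to a line. play_rows: Moves the arm, as the interface text tells. Its arguments: {"type":"object","properties":{"rows":{"type":"array"}},"required":["rows"]}

```bash
ls; mkdir -p pics; cat > h.py <<'E'
import numpy as np, cv2
from workcell import robot
def cam(n,save=None):
    d=robot.get_image(n)
    if save: cv2.imwrite('pics/'+save,d['pixels'][:,:,::-1])
    return d
def K(d):
    f=200/np.tan(np.radians(d['vertical_fov'])/2)
    return np.array([[f,0,d['cx']],[0,f,d['cy']],[0,0,1.]]),np.array([d['k1'],0,0,0,0.])
def proj(d,X):
    k,D=K(d); r=cv2.Rodrigues(np.array(d['R'],float))[0]
    return cv2.projectPoints(np.array(X,float).reshape(-1,1,3),r,np.array(d['t'],float),k,D)[0].reshape(-1,2)
def ray(d,uv):
    k,D=K(d); p=cv2.undistortPoints(np.array(uv,float).reshape(-1,1,2),k,D).reshape(-1,2)
    R=np.array(d['R']);t=np.array(d['t'],float)
    return -R.T@t,(R.T@np.c_[p,np.ones(len(p))].T).T
def atz(d,uv,z):
    c,v=ray(d,uv); z=np.broadcast_to(z,len(v)); return c+v*((z-c[2])/v[:,2])[:,None]
E
python3 - <<'E'
from h import *
for n in('scene','top'):
    d=cam(n,n+'0.png'); print(n,d['vertical_fov'],d['cx'],d['cy'],d['k1'],-np.array(d['R']).T@np.array(d['t']))
o=robot.get_obs(); print(o)
E
```

```text
pics
scene 47.2215825330299 330.1804094429365 200.9763885113207 0.023153325251456598 [1697.50553206    1.69815315  875.75158304]
top 52.37128773742757 319.6999617047468 203.68652156609755 -0.07197074171283695 [ 565.5460717  -109.3760065  1167.29589816]
{'time_s': 0.1, 'joint_positions': array([ 5.74097839e+01,  3.05351087e+00,  9.24844506e+01, -1.25445921e-03,
        8.45671482e+01, -6.81759564e+00]), 'joint_velocities': array([ 0.01536807, -0.02699715, -0.18637265,  0.07864422, -0.06632203,
        0.00322511]), 'effort': array([ 8.55388225e-04, -3.94896662e+01, -3.71367109e+01, -1.21076264e-04,
        3.85542095e-03, -2.97869633e-05]), 'ee_pos': array([271.44710732, 562.35611945, 230.18321638]), 'eef_rot': array([[-9.00527464e-01,  4.34798052e-01, -9.69751525e-04],
       [ 4.34799089e-01,  9.00526139e-01, -1.55739485e-03],
       [ 1.96134348e-04, -1.82412392e-03, -9.99998317e-01]]), 'wrist_force': array([1.11244467, 0.57153516, 0.05350805]), 'moment': array([ 0.00619414, -0.02463245,  0.02234471]), 'width': 85.40222956997457}
```

View pics/top0.png

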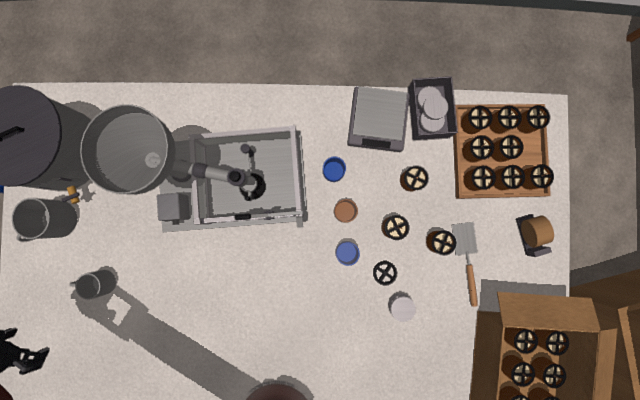

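View pics/scene0.png

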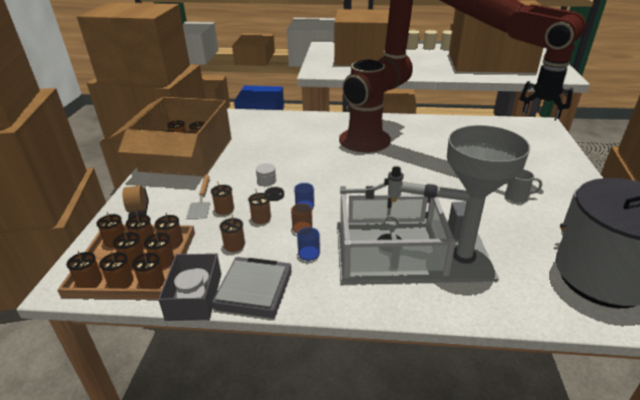

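```bash
python3 - <<'E'
import cv2,numpy as np
a=cv2.imread('pics/top0.png'); 
c=cv2.resize(a[115:265,155:365],None,fx=3.8,fy=3.8,interpolation=cv2.INTER_CUBIC); cv2.imwrite('pics/c1.png',c)
b=cv2.imread('pics/scene0.png'); 
c=cv2.resize(b[150:290,280:480],None,fx=4,fy=4,interpolation=cv2.INTER_CUBIC); cv2.imwrite('pics/c2.png',c)
E
```

```text
(no output)
```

View pics/c1.png

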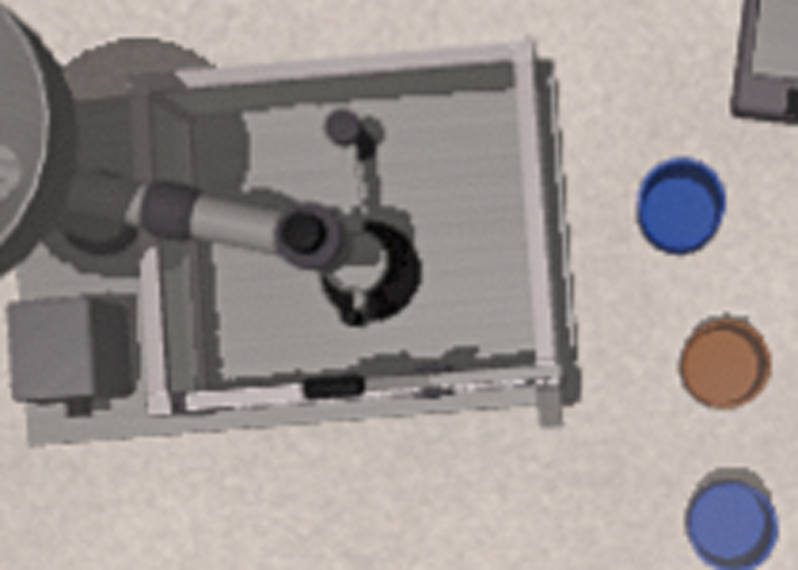

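View pics/c2.png

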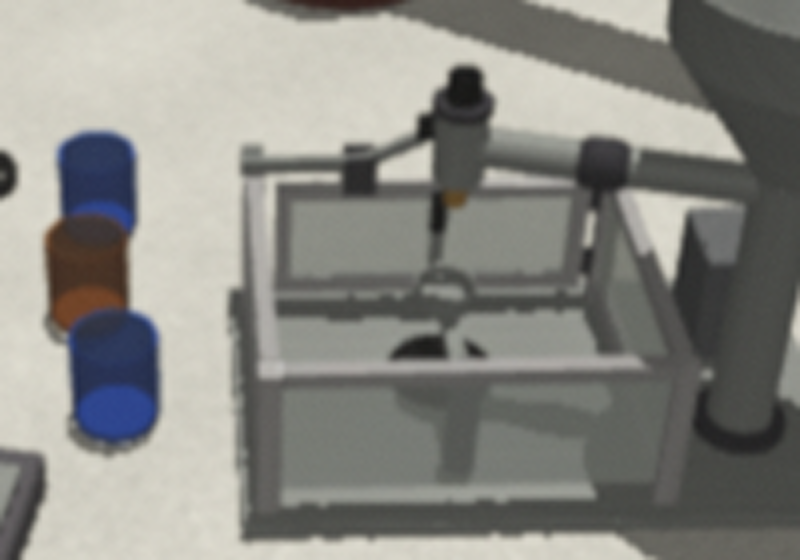

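```bash
cat > fit.py <<'E'
from h import *
from scipy.optimize import least_squares
T=lambda p:np.array([p[0]/3.8+155,p[1]/3.8+115]); S=lambda p:np.array([p[0]/4+280,p[1]/4+150])
# half pixel of resize is neglected
obs=[('top',(0,5,178),T((333,385))),('top',(220,-132,130),T((526,50))),('top',(-20,270,12),T((30,444))),
('scene',(0,5,168),S((360,168))),('scene',(90,0,165),S((456,203))),('scene',(228,-140,130),S((262,372))),('scene',(228,140,130),S((695,365))),('top',(90,0,265),T((305,232)))]
D={n:robot.get_image(n) for n in('scene','top')}
def W(p,X):
    c,s=np.cos(p[2]),np.sin(p[2]); X=np.array(X,float).reshape(-1,3)
    return np.c_[p[0]+c*X[:,0]-s*X[:,1],p[1]+s*X[:,0]+c*X[:,1],X[:,2]]
def res(p): return np.concatenate([(proj(D[n],W(p,X))[0]-u) for n,X,u in obs])
if __name__=='__main__':
    r=least_squares(res,[650,50,0],loss='soft_l1',x_scale=[10,10,.1])
    print(r.x,np.degrees(r.x[2])); print(r.fun.reshape(-1,2).round(1)); p=r.x
    np.save('p.npy',p)
    print(atz(D['top'],[T((727,357))],75), 'jar rim')
    print('jar base scene',atz(D['scene'],[S((90,312))],0), 'rim scene',atz(D['scene'],[S((88,238))],75))
    pts={n:0 for n in D}
    for n in D:
        im=D[n]['pixels'][:,:,::-1].copy(); im=cv2.resize(im,None,fx=4,fy=4,interpolation=cv2.INTER_CUBIC)
        def L(X,col,close=True):
            q=(proj(D[n],W(p,X))*4+1.5).astype(int); cv2.polylines(im,[q.reshape(-1,1,2)],close,col,1)
        L([(-20,-150,12),(240,-150,12),(240,270,12),(-20,270,12)],(0,0,255))
        for x in(0,220):
            for y in(-132,132): L([(x-8,y-8,130),(x+8,y-8,130),(x+8,y+8,130),(x-8,y+8,130)],(0,255,0))
        a=np.linspace(0,6.28,40)
        L(np.c_[90+38*np.cos(a),38*np.sin(a),0*a+20],(255,0,255))
        L(np.c_[90+22*np.cos(a),22*np.sin(a),0*a+96],(0,255,255))
        L(np.c_[90+20.5*np.cos(a),20.5*np.sin(a),0*a+265],(255,255,0))
        L([(-7,-15,178),(7,-15,178),(7,25,178),(-7,25,178)],(255,0,0))
        L([(48,0,142),(48,0,112)],(0,0,255),False)
        c=W(p,[(90,0,80)]); u=proj(D[n],c)[0]*4
        x0=int(max(0,u[0]-380)); y0=int(max(0,u[1]-300)); cv2.imwrite(f'pics/ov_{n}.png',im[y0:y0+600,x0:x0+800])
E
python3 fit.py
```

```text
[5.79062734e+02 7.13379244e+01 1.07375890e-01] 6.152185340049755
[[  0.3   0.4]
 [ -0.3  -0.3]
 [ -0.3   0.4]
 [ 19.4 -10.8]
 [ -2.1  -0.7]
 [ -2.8   1.1]
 [  0.4   0.4]
 [ -0.3  -0.3]]
[[ 607.85663062 -181.95760237   75.        ]] jar rim
jar base scene [[ 600.66351042 -179.24946762    0.        ]] rim scene [[ 606.71650726 -176.8091722    75.        ]]
```

View pics/ov_top.png

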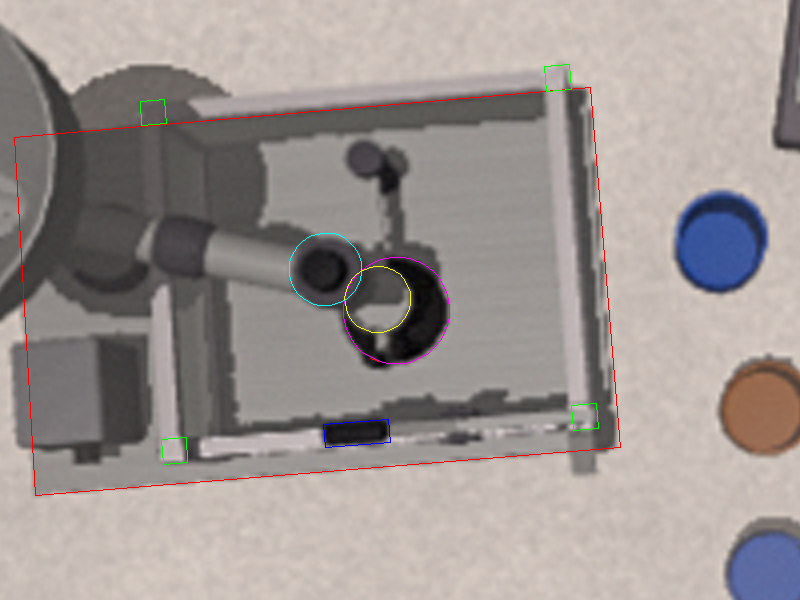

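```bash
cat > m.py <<'E'
import json,sys
from h import *
from scipy.spatial.transform import Rotation as Ro
p=np.load('p.npy')
def W(X):
    c,s=np.cos(p[2]),np.sin(p[2]); return np.array([p[0]+c*X[0]-s*X[1],p[1]+s*X[0]+c*X[1],X[2]])
def Ri(v): # station coords of a world point
    c,s=np.cos(p[2]),np.sin(p[2]); d=np.array(v)-[p[0],p[1],0]; return np.array([c*d[0]+s*d[1],-s*d[0]+c*d[1],d[2]])
def down(yaw): # tool y at heading yaw (deg, world), z down
    a=np.radians(yaw); y=np.array([np.cos(a),np.sin(a),0]); z=np.array([0,0,-1.]); return np.c_[np.cross(y,z),y,z]
def lean(head,l,flip=1): # fingers point ahead along heading, l deg off vertical; jaws level
    h=np.radians(head);l=np.radians(l); z=np.array([np.sin(l)*np.cos(h),np.sin(l)*np.sin(h),-np.cos(l)])
    y=flip*np.array([-np.sin(h),np.cos(h),0]); return np.c_[np.cross(y,z),y,z]
def load():
    c=json.load(open('cmd.json')); return np.array(c['p']),np.array(c['R'])
def did(t,a=(0,0,0)):
    q,R=load(); q=q+R@np.array(t,float); R=R@Ro.from_rotvec(a).as_matrix(); json.dump({'p':q.tolist(),'R':R.tolist()},open('cmd.json','w'))
def rel(P,R1,lab=''):
    q,R=load(); t=R.T@(np.array(P)-q); a=Ro.from_matrix(R.T@R1).as_rotvec(); print(lab,'t',t.round(1),'a',a.round(3))
def obs():
    o=robot.get_obs(); q,R=load(); e=Ro.from_matrix(R.T@o['eef_rot']).as_rotvec()
    print('t%.2f'%o['time_s'],'ee',o['ee_pos'].round(1),'st',Ri(o['ee_pos']).round(1),'cmd-err',(o['ee_pos']-q).round(1),np.degrees(e).round(2),'F',o['wrist_force'].round(1),'w',o['width'].round(1),'q',o['joint_positions'].round(0))
    return o
E
python3 - <<'E'
from fit import *
obs.pop(3)
r=least_squares(res,[580,70,.1],x_scale=[10,10,.1]); print(r.x,np.degrees(r.x[2]),r.fun.reshape(-1,2).round(1).tolist())
np.save('p.npy',r.x)
im=D['top']['pixels'].astype(int); m=((im[:,:,0]>im[:,:,2]+40)).astype('u1'); m[:, :325]=0;m[:,365:]=0;m[:190]=0;m[230:]=0
ys,xs=np.nonzero(m); print('amber',xs.min(),xs.max(),ys.min(),ys.max()); 
u=[((xs.min()+xs.max())/2,(ys.min()+ys.max())/2)]; print(atz(D['top'],u,75),atz(D['top'],[(xs.min()-.5,u[0][1]),(xs.max()+.5,u[0][1])],75))
from m import *
o=robot.get_obs(); json.dump({'p':[271.728,562.819,231.304],'R':down(np.degrees(np.arctan2(.900526,.434798))).tolist()},open('cmd.json','w'))
import m; m.p=r.x; y=np.degrees(r.x[2])
m.obs()
rel(m.W((0,5,230)),down(y),'above'); rel(m.W((0,5,153)),down(y),'at')
print(m.W((0,5,153)))
E
```

```text
[5.78693421e+02 7.26535644e+01 1.07986587e-01] 6.18717565463124 [[-0.3, 0.6], [-0.9, -0.2], [-0.7, 0.5], [-1.6, -0.8], [-2.2, 1.1], [0.9, 0.4], [-0.9, -0.2]]
amber 335 357 199 222
[[ 603.66027813 -181.20006094   75.        ]] [[ 602.88665626 -150.28756362   75.        ]
 [ 604.43247846 -212.14037733   75.        ]]Traceback (most recent call last):
  File "<stdin>", line 11, in <module>
  File "m.py", line 22, in obs
    print('t%.2f'%o['time_s'],'ee',o['ee_pos'].round(1),'st',Ri(o['ee_pos']).round(1),'cmd-err',(o['ee_pos']-q).round(1),np.degrees(e).round(2),'F',o['wrist_force'].round(1),'w',o['width'].round(1),'q',o['joint_positions'].round(0))
                                                                                                                                                                                  ^^^^^^^^^^^^^^^^
AttributeError: 'float' object has no attribute 'round'
```

```bash
sed -i "s/o\['width'\].round(1)/round(float(o['width']),1)/" m.py; python3 - <<'E'
import m; from m import *
y=np.degrees(p[2])
m.obs()
rel(W((0,5,230)),down(y),'above'); rel(W((0,5,153)),down(y),'at')
E
```

```text
t0.30 ee [271.6 562.7 230.9] st [-252.5  520.2  230.9] cmd-err [-0.1 -0.2 -0.4] [ 0.04  0.   -0.  ] F [ 0.6  1.1 -0.8] w 85.5 q [57.  3. 92.  0. 85. -7.]
above t [-486.9 -303.7    1.3] a [0.    0.    1.013]
at t [-486.9 -303.7   78.3] a [0.    0.    1.013]
```

Emit:
{"method": "play_rows", "body": {
  "rows": [
    {"fingers": 0.5,"tx": -487,"ty": -304,"tz": 0,"az": 1.013},
    {"fingers": 0.5,"tx": -487,"ty": -304,"tz": 0,"az": 1.013},
    {"fingers": 0.5,"tx": -487,"ty": -304,"tz": 0,"az": 1.013},
    {"fingers": 0.5,"tx": -487,"ty": -304,"tz": 0,"az": 1.013},
    {"fingers": 0.5,"tx": -487,"ty": -304,"tz": 0,"az": 1.013},
    {"fingers": 0.5,"tx": -487,"ty": -304,"tz": 0,"az": 1.013},
    {"fingers": 0.5,"tx": -487,"ty": -304,"tz": 0,"az": 1.013},
    {"fingers": 0.5,"tx": -487,"ty": -304,"tz": 0,"az": 1.013},
    {"fingers": 0.5,"tx": -487,"ty": -304,"tz": 0,"az": 1.013},
    {"fingers": 0.5,"tx": -487,"ty": -304,"tz": 0,"az": 1.013},
    {"fingers": 0.5,"tx": -487,"ty": -304,"tz": 0,"az": 1.013},
    {"fingers": 0.5,"tx": -487,"ty": -304,"tz": 0,"az": 1.013},
    {"fingers": 0.5,"tx": -487,"ty": -304,"tz": 0,"az": 1.013},
    {"fingers": 0.5,"tx": -487,"ty": -304,"tz": 0,"az": 1.013},
    {"fingers": 0.5,"tx": -487,"ty": -304,"tz": 0,"az": 1.013},
    {"fingers": 0.5,"tx": -487,"ty": -304,"tz": 0,"az": 1.013}
  ]
}}

```text
invalid input at $.rows[0]: expected keys fingers, tx, ty, tz, ax, ay, az
```

Emit:
{"method": "play_rows", "body": {
  "rows": [
    {"fingers": 0.5,"tx": -487,"ty": -304,"tz": 0,"ax": 0,"ay": 0,"az": 1.013},
    {"fingers": 0.5,"tx": -487,"ty": -304,"tz": 0,"ax": 0,"ay": 0,"az": 1.013},
    {"fingers": 0.5,"tx": -487,"ty": -304,"tz": 0,"ax": 0,"ay": 0,"az": 1.013},
    {"fingers": 0.5,"tx": -487,"ty": -304,"tz": 0,"ax": 0,"ay": 0,"az": 1.013},
    {"fingers": 0.5,"tx": -487,"ty": -304,"tz": 0,"ax": 0,"ay": 0,"az": 1.013},
    {"fingers": 0.5,"tx": -487,"ty": -304,"tz": 0,"ax": 0,"ay": 0,"az": 1.013},
    {"fingers": 0.5,"tx": -487,"ty": -304,"tz": 0,"ax": 0,"ay": 0,"az": 1.013},
    {"fingers": 0.5,"tx": -487,"ty": -304,"tz": 0,"ax": 0,"ay": 0,"az": 1.013},
    {"fingers": 0.5,"tx": -487,"ty": -304,"tz": 0,"ax": 0,"ay": 0,"az": 1.013},
    {"fingers": 0.5,"tx": -487,"ty": -304,"tz": 0,"ax": 0,"ay": 0,"az": 1.013},
    {"fingers": 0.5,"tx": -487,"ty": -304,"tz": 0,"ax": 0,"ay": 0,"az": 1.013},
    {"fingers": 0.5,"tx": -487,"ty": -304,"tz": 0,"ax": 0,"ay": 0,"az": 1.013},
    {"fingers": 0.5,"tx": -487,"ty": -304,"tz": 0,"ax": 0,"ay": 0,"az": 1.013},
    {"fingers": 0.5,"tx": -487,"ty": -304,"tz": 0,"ax": 0,"ay": 0,"az": 1.013},
    {"fingers": 0.5,"tx": -487,"ty": -304,"tz": 0,"ax": 0,"ay": 0,"az": 1.013},
    {"fingers": 0.5,"tx": -487,"ty": -304,"tz": 0,"ax": 0,"ay": 0,"az": 1.013}
  ]
}}

```text
time_s: 1.9
ee_pos: [577.6, 78.5, 231.3]
eef_rot: [[-0.109, 0.994, -0.0], [0.994, 0.109, 0.0], [0.0, -0.0, -1.0]]
wrist_force: [0.6, 0.2, -0.3]
width: 43.1
```

```bash
python3 - <<'E'
import m; from m import *
did((-487,-304,0),(0,0,1.013)); m.obs(); y=np.degrees(p[2])
rel(W((0,5,153)),down(y),'at')
d=cam('scene','s1.png'); im=d['pixels'][:,:,::-1]
cv2.imwrite('pics/s1c.png',cv2.resize(im[100:280,280:490],None,fx=3.7,fy=3.3,interpolation=cv2.INTER_CUBIC))
print(proj(d,[W((0,5,168)),W((0,25,168)),W((0,-15,168)),W((0,0,230))]))
E
```

```text
t1.90 ee [577.6  78.5 231.3] st [ -0.5   5.9 231.3] cmd-err [-0.5  1.2  0. ] [ 0.    0.01 -0.1 ] F [ 0.6  0.2 -0.3] w 43.1 q [ 0. -3. 98.  0. 85. -6.]
at t [ 0.3  0.1 78.3] a [ 0.  0. -0.]
[[389.87190035 181.18903393]
 [396.8238482  181.04532774]
 [382.91806713 181.33258148]
 [389.5965617  162.48081692]]
```

View pics/s1c.png

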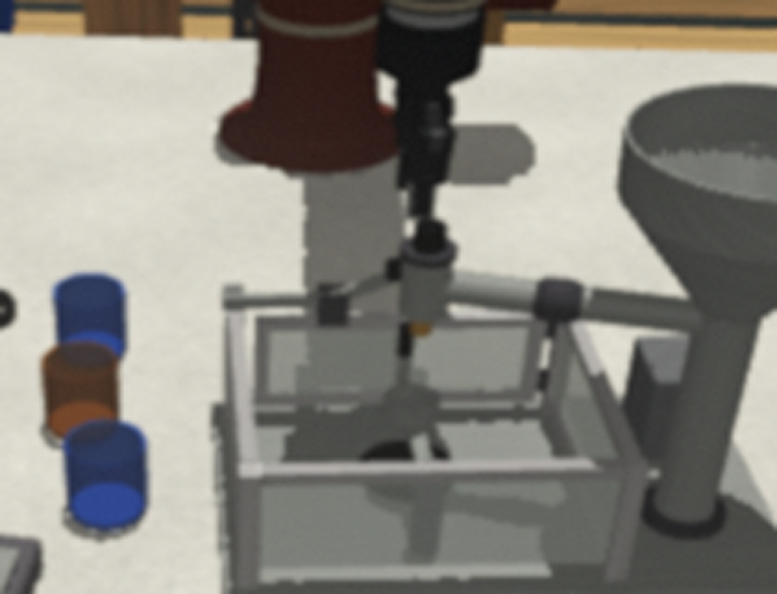

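Emit:
{"method": "play_rows", "body": {
  "rows": [
    {"fingers": 0.5,"tx": 0,"ty": 0,"tz": 30,"ax": 0,"ay": 0,"az": 0},
    {"fingers": 0.5,"tx": 0,"ty": 0,"tz": 55,"ax": 0,"ay": 0,"az": 0},
    {"fingers": 0.5,"tx": 0,"ty": 0,"tz": 70,"ax": 0,"ay": 0,"az": 0},
    {"fingers": 0.5,"tx": 0,"ty": 0,"tz": 78,"ax": 0,"ay": 0,"az": 0},
    {"fingers": 0.5,"tx": 0,"ty": 0,"tz": 78,"ax": 0,"ay": 0,"az": 0},
    {"fingers": 1,"tx": 0,"ty": 0,"tz": 78,"ax": 0,"ay": 0,"az": 0},
    {"fingers": 1,"tx": 0,"ty": 0,"tz": 78,"ax": 0,"ay": 0,"az": 0},
    {"fingers": 1,"tx": 0,"ty": 0,"tz": 78,"ax": 0,"ay": 0,"az": 0},
    {"fingers": 1,"tx": 0,"ty": 0,"tz": 78,"ax": 0,"ay": 0,"az": 0},
    {"fingers": 1,"tx": 0,"ty": 0,"tz": 78,"ax": 0,"ay": 0,"az": 0},
    {"fingers": 1,"tx": 0,"ty": 0,"tz": 78,"ax": 0,"ay": 0,"az": 0},
    {"fingers": 1,"tx": 0,"ty": 0,"tz": 78,"ax": 0,"ay": 0,"az": 0},
    {"fingers": 1,"tx": 0,"ty": 0,"tz": 78,"ax": 0,"ay": 0,"az": 0}
  ]
}}

```text
time_s: 3.25
ee_pos: [578.9, 77.5, 154.9]
eef_rot: [[-0.108, 0.994, 0.002], [0.994, 0.108, 0.0], [-0.0, 0.002, -1.0]]
wrist_force: [-1.3, 2.0, 6.2]
width: 13.0
```

Emit:
{"method": "play_rows", "body": {
  "rows": [
    {"fingers": 1,"tx": 1.5,"ty": 0,"tz": 5,"ax": 0,"ay": 0,"az": 0},
    {"fingers": 1,"tx": 3,"ty": 0,"tz": 10,"ax": 0,"ay": 0,"az": 0},
    {"fingers": 1,"tx": 5,"ty": 0,"tz": 15,"ax": 0,"ay": 0,"az": 0},
    {"fingers": 1,"tx": 8,"ty": 0,"tz": 20,"ax": 0,"ay": 0,"az": 0},
    {"fingers": 1,"tx": 9,"ty": 0,"tz": 22,"ax": 0,"ay": 0,"az": 0},
    {"fingers": 1,"tx": 9,"ty": 0,"tz": 22,"ax": 0,"ay": 0,"az": 0},
    {"fingers": 1,"tx": 9,"ty": 0,"tz": 22,"ax": 0,"ay": 0,"az": 0}
  ]
}}

```text
time_s: 3.95
ee_pos: [578.1, 85.9, 133.3]
eef_rot: [[-0.108, 0.994, 0.002], [0.994, 0.108, -0.001], [-0.002, 0.002, -1.0]]
wrist_force: [-2.3, 0.3, 8.7]
width: 12.5
```

```bash
python3 - <<'E'
import m; from m import *
did((0,0,78)); did((9,0,22)); m.obs()
r=106
for t in np.arange(.1,.81,.1): print(round(t,2),'tx',round(r*(1-np.cos(t)),1),'ty',round(-r*np.sin(t),1))
E
```

```text
t3.95 ee [578.1  85.9 133.3] st [  0.8  13.2 133.3] cmd-err [ 1.  -0.4  2. ] [-0.13 -0.1  -0.03] F [-2.3  0.3  8.7] w 12.5 q [  1.   2. 103.  -0.  75.  -5.]
0.1 tx 0.5 ty -10.6
0.2 tx 2.1 ty -21.1
0.3 tx 4.7 ty -31.3
0.4 tx 8.4 ty -41.3
0.5 tx 13.0 ty -50.8
0.6 tx 18.5 ty -59.9
0.7 tx 24.9 ty -68.3
0.8 tx 32.1 ty -76.0
```

Emit:
{"method": "play_rows", "body": {
  "rows": [
    {"fingers": 1,"tx": 0.2,"ty": -5.3,"tz": 0,"ax": 0,"ay": 0,"az": 0.05},
    {"fingers": 1,"tx": 0.5,"ty": -10.6,"tz": 0,"ax": 0,"ay": 0,"az": 0.1},
    {"fingers": 1,"tx": 1.2,"ty": -15.9,"tz": 0,"ax": 0,"ay": 0,"az": 0.15},
    {"fingers": 1,"tx": 2.1,"ty": -21.1,"tz": 0,"ax": 0,"ay": 0,"az": 0.2},
    {"fingers": 1,"tx": 3.3,"ty": -26.2,"tz": 0,"ax": 0,"ay": 0,"az": 0.25},
    {"fingers": 1,"tx": 4.7,"ty": -31.3,"tz": 0,"ax": 0,"ay": 0,"az": 0.3},
    {"fingers": 1,"tx": 6.4,"ty": -36.3,"tz": 0,"ax": 0,"ay": 0,"az": 0.35},
    {"fingers": 1,"tx": 8.4,"ty": -41.3,"tz": 0,"ax": 0,"ay": 0,"az": 0.4},
    {"fingers": 1,"tx": 10.6,"ty": -46.1,"tz": 0,"ax": 0,"ay": 0,"az": 0.45},
    {"fingers": 1,"tx": 13,"ty": -50.8,"tz": 0,"ax": 0,"ay": 0,"az": 0.5},
    {"fingers": 1,"tx": 15.7,"ty": -55.4,"tz": 0,"ax": 0,"ay": 0,"az": 0.55},
    {"fingers": 1,"tx": 18.5,"ty": -59.9,"tz": 0,"ax": 0,"ay": 0,"az": 0.6},
    {"fingers": 1,"tx": 21.6,"ty": -64.1,"tz": 0,"ax": 0,"ay": 0,"az": 0.65},
    {"fingers": 1,"tx": 24.9,"ty": -68.3,"tz": 0,"ax": 0,"ay": 0,"az": 0.7},
    {"fingers": 1,"tx": 28.4,"ty": -72.3,"tz": 0,"ax": 0,"ay": 0,"az": 0.75},
    {"fingers": 1,"tx": 32.1,"ty": -76,"tz": 0,"ax": 0,"ay": 0,"az": 0.8},
    {"fingers": 1,"tx": 32.1,"ty": -76,"tz": 0,"ax": 0,"ay": 0,"az": 0.8}
  ]
}}

```text
time_s: 5.65
ee_pos: [497.3, 110.0, 132.5]
eef_rot: [[0.637, 0.771, -0.002], [0.771, -0.637, -0.001], [-0.002, -0.001, -1.0]]
wrist_force: [-4.8, -0.7, 8.0]
width: 12.8
```

```bash
python3 - <<'E'
import m; from m import *
did((32.1,-76,0),(0,0,.8)); o=m.obs()
s=Ri(o['ee_pos']); print('theta',np.arctan2(-s[0],120-s[1]),'r',np.hypot(s[0],120-s[1]))
E
```

```text
t5.65 ee [497.3 110.  132.5] st [-76.9  45.9 132.5] cmd-err [-0.8 -0.   1.2] [ 0.04 -0.13 -0.06] F [-4.8 -0.7  8. ] w 12.8 q [  4.  -8. 113.  -0.  75.  44.]
theta 0.8039496196615478 r 106.82302206450292
```

Emit:
{"method": "play_rows", "body": {
  "rows": [
    {"fingers": 1,"tx": 0.2,"ty": -5.3,"tz": 0,"ax": 0,"ay": 0,"az": 0.05},
    {"fingers": 1,"tx": 0.5,"ty": -10.6,"tz": 0,"ax": 0,"ay": 0,"az": 0.1},
    {"fingers": 1,"tx": 1.2,"ty": -15.9,"tz": 0,"ax": 0,"ay": 0,"az": 0.15},
    {"fingers": 1,"tx": 2.1,"ty": -21.1,"tz": 0,"ax": 0,"ay": 0,"az": 0.2},
    {"fingers": 1,"tx": 3.3,"ty": -26.2,"tz": 0,"ax": 0,"ay": 0,"az": 0.25},
    {"fingers": 1,"tx": 4.7,"ty": -31.3,"tz": 0,"ax": 0,"ay": 0,"az": 0.3},
    {"fingers": 1,"tx": 6.4,"ty": -36.3,"tz": 0,"ax": 0,"ay": 0,"az": 0.35},
    {"fingers": 1,"tx": 8.4,"ty": -41.3,"tz": 0,"ax": 0,"ay": 0,"az": 0.4},
    {"fingers": 1,"tx": 10.6,"ty": -46.1,"tz": 0,"ax": 0,"ay": 0,"az": 0.45},
    {"fingers": 1,"tx": 13,"ty": -50.8,"tz": 0,"ax": 0,"ay": 0,"az": 0.5},
    {"fingers": 1,"tx": 15.7,"ty": -55.4,"tz": 0,"ax": 0,"ay": 0,"az": 0.55},
    {"fingers": 1,"tx": 18.5,"ty": -59.9,"tz": 0,"ax": 0,"ay": 0,"az": 0.6},
    {"fingers": 1,"tx": 21.6,"ty": -64.1,"tz": 0,"ax": 0,"ay": 0,"az": 0.65},
    {"fingers": 1,"tx": 24.9,"ty": -68.3,"tz": 0,"ax": 0,"ay": 0,"az": 0.7},
    {"fingers": 1,"tx": 28.4,"ty": -72.3,"tz": 0,"ax": 0,"ay": 0,"az": 0.75},
    {"fingers": 1,"tx": 32.1,"ty": -76,"tz": 0,"ax": 0,"ay": 0,"az": 0.8},
    {"fingers": 1,"tx": 36,"ty": -79.6,"tz": 0,"ax": 0,"ay": 0,"az": 0.85},
    {"fingers": 1,"tx": 36,"ty": -79.6,"tz": 0,"ax": 0,"ay": 0,"az": 0.85}
  ]
}}

```text
time_s: 7.45
ee_pos: [457.0, 190.3, 131.4]
eef_rot: [[1.0, 0.03, -0.008], [0.03, -1.0, 0.003], [-0.007, -0.003, -1.0]]
wrist_force: [-8.7, 4.6, 8.5]
width: 12.9
```

```bash
python3 - <<'E'
import m; from m import *
did((36,-79.6,0),(0,0,.85)); o=m.obs()
s=Ri(o['ee_pos']); print('theta',np.arctan2(-s[0],120-s[1]),'r',np.hypot(s[0],120-s[1]))
y=np.degrees(p[2])
for z in(240,):rel(W((-107,128,z)),load()[1],'up')
E
```

```text
t7.45 ee [457.  190.3 131.4] st [-108.3  130.   131.4] cmd-err [-2.8  1.8  0.1] [ 0.16 -0.43 -0.09] F [-8.7  4.6  8.5] w 12.9 q [ 14. -10. 115.   0.  76. 102.]
theta 1.6633260145192517 r 108.7372457035313
up t [-1.300e+00  1.000e-01 -1.087e+02] a [0. 0. 0.]
```

Emit:
{"method": "play_rows", "body": {
  "rows": [
    {"fingers": 0.5,"tx": 0,"ty": 0,"tz": 0,"ax": 0,"ay": 0,"az": 0},
    {"fingers": 0.5,"tx": 0,"ty": 0,"tz": 0,"ax": 0,"ay": 0,"az": 0},
    {"fingers": 0.5,"tx": 0,"ty": 0,"tz": 0,"ax": 0,"ay": 0,"az": 0},
    {"fingers": 0.5,"tx": 0,"ty": 0,"tz": 0,"ax": 0,"ay": 0,"az": 0},
    {"fingers": 0.5,"tx": 0,"ty": 0,"tz": -30,"ax": 0,"ay": 0,"az": 0},
    {"fingers": 0.5,"tx": 0,"ty": 0,"tz": -70,"ax": 0,"ay": 0,"az": 0},
    {"fingers": 0.5,"tx": 0,"ty": 0,"tz": -109,"ax": 0,"ay": 0,"az": 0},
    {"fingers": 1,"tx": 0,"ty": 0,"tz": -109,"ax": 0,"ay": 0,"az": 0}
  ]
}}

```text
time_s: 8.25
ee_pos: [463.2, 189.1, 247.6]
eef_rot: [[1.0, 0.028, 0.012], [0.028, -1.0, 0.003], [0.012, -0.002, -1.0]]
wrist_force: [-0.1, 0.9, 0.3]
width: 29.4
```

```bash
python3 - <<'E'
import m; from m import *
did((0,0,-109)); o=m.obs()
y=np.degrees(p[2]); L=lean(y,40,-1)
rel(W((-40,45,200)),L,'A'); rel(W((57,45,119)),L,'B')
E
```

```text
t8.25 ee [463.2 189.1 247.6] st [-102.3  128.2  247.6] cmd-err [3.4 0.6 7.3] [0.14 0.69 0.02] F [-0.1  0.9  0.3] w 29.4 q [ 14. -15. 108.  -0.  87. 102.]
A t [72.1 77.5 40.3] a [ 0.028  0.698 -0.076]
B t [168.8  69.8 121.3] a [ 0.028  0.698 -0.076]
```

Emit:
{"method": "play_rows", "body": {
  "rows": [
    {"fingers": 1,"tx": 72,"ty": 78,"tz": 40,"ax": 0.028,"ay": 0.698,"az": -0.076},
    {"fingers": 1,"tx": 72,"ty": 78,"tz": 40,"ax": 0.028,"ay": 0.698,"az": -0.076},
    {"fingers": 1,"tx": 72,"ty": 78,"tz": 40,"ax": 0.028,"ay": 0.698,"az": -0.076},
    {"fingers": 1,"tx": 72,"ty": 78,"tz": 40,"ax": 0.028,"ay": 0.698,"az": -0.076},
    {"fingers": 1,"tx": 72,"ty": 78,"tz": 40,"ax": 0.028,"ay": 0.698,"az": -0.076},
    {"fingers": 1,"tx": 72,"ty": 78,"tz": 40,"ax": 0.028,"ay": 0.698,"az": -0.076},
    {"fingers": 1,"tx": 72,"ty": 78,"tz": 40,"ax": 0.028,"ay": 0.698,"az": -0.076},
    {"fingers": 1,"tx": 100,"ty": 76,"tz": 65,"ax": 0.028,"ay": 0.698,"az": -0.076},
    {"fingers": 1,"tx": 130,"ty": 73,"tz": 90,"ax": 0.028,"ay": 0.698,"az": -0.076},
    {"fingers": 1,"tx": 150,"ty": 71,"tz": 110,"ax": 0.028,"ay": 0.698,"az": -0.076},
    {"fingers": 1,"tx": 169,"ty": 70,"tz": 121,"ax": 0.028,"ay": 0.698,"az": -0.076},
    {"fingers": 1,"tx": 169,"ty": 70,"tz": 121,"ax": 0.028,"ay": 0.698,"az": -0.076},
    {"fingers": 1,"tx": 169,"ty": 70,"tz": 121,"ax": 0.028,"ay": 0.698,"az": -0.076}
  ]
}}

```text
time_s: 9.55
ee_pos: [631.9, 123.6, 120.0]
eef_rot: [[0.762, 0.108, 0.639], [0.083, -0.994, 0.07], [0.643, -0.0, -0.766]]
wrist_force: [0.5, -0.6, 1.2]
width: 0.2
```

```bash
python3 - <<'E'
import m; from m import *
did((169,70,121),(.028,.698,-.076)); o=m.obs(); _,R=load()
for a in (0,.2,.4,.6,.8,.9,1.0,1.05):
    P=np.array((185-137*np.cos(a)+9,-137*np.sin(a)+20,119)); rel(W(P),R,f'{a} {P.round()}')
d=cam('scene'); im=d['pixels'][:,:,::-1]; d2=cam('top')['pixels'][:,:,::-1]
f=lambda q:cv2.resize(q,(400,400),interpolation=cv2.INTER_CUBIC)
cv2.imwrite('pics/s2c.png',np.hstack([f(im[130:290,310:470]),f(d2[110:260,170:320])]))
E
```

```text
t9.55 ee [631.9 123.6 120. ] st [ 58.4  44.9 120. ] cmd-err [1.2 0.2 0.7] [ 0.01 -0.02 -0.01] F [ 0.5 -0.6  1.2] w 0.2 q [  4.  -9. 122.   3.  27.  85.]
0 [ 57.  20. 119.] t [-0.4 24.8  0.1] a [0. 0. 0.]
0.2 [ 60.  -7. 119.] t [ 1.7 52.   1.8] a [0. 0. 0.]
0.4 [ 68. -33. 119.] t [ 7.9 78.2  7. ] a [0. 0. 0.]
0.6 [ 81. -57. 119.] t [ 18.  102.2  15.4] a [0. 0. 0.]
0.8 [ 99. -78. 119.] t [ 31.5 123.1  26.8] a [0. 0. 0.]
0.9 [109. -87. 119.] t [ 39.4 132.1  33.4] a [0. 0. 0.]
1.0 [120. -95. 119.] t [ 47.9 140.1  40.5] a [0. 0. 0.]
1.05 [126. -99. 119.] t [ 52.4 143.7  44.3] a [0. 0. 0.]
```

View pics/s2c.png

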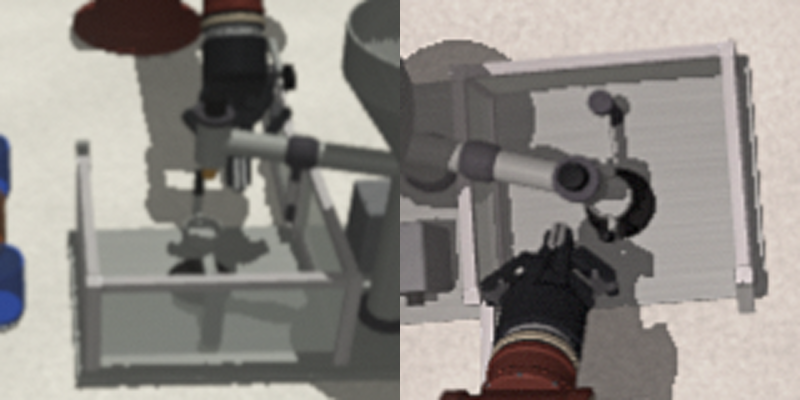

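Emit:
{"method": "play_rows", "body": {
  "rows": [
    {"fingers": 1,"tx": 0,"ty": 12,"tz": 0,"ax": 0,"ay": 0,"az": 0},
    {"fingers": 1,"tx": 0,"ty": 25,"tz": 0,"ax": 0,"ay": 0,"az": 0},
    {"fingers": 1,"tx": 1,"ty": 38,"tz": 1,"ax": 0,"ay": 0,"az": 0},
    {"fingers": 1,"tx": 2,"ty": 52,"tz": 2,"ax": 0,"ay": 0,"az": 0},
    {"fingers": 1,"tx": 4.5,"ty": 65,"tz": 4,"ax": 0,"ay": 0,"az": 0},
    {"fingers": 1,"tx": 8,"ty": 78,"tz": 7,"ax": 0,"ay": 0,"az": 0},
    {"fingers": 1,"tx": 13,"ty": 91,"tz": 11,"ax": 0,"ay": 0,"az": 0},
    {"fingers": 1,"tx": 18,"ty": 102,"tz": 15,"ax": 0,"ay": 0,"az": 0},
    {"fingers": 1,"tx": 24.5,"ty": 113,"tz": 21,"ax": 0,"ay": 0,"az": 0},
    {"fingers": 1,"tx": 31.5,"ty": 123,"tz": 27,"ax": 0,"ay": 0,"az": 0},
    {"fingers": 1,"tx": 39.5,"ty": 132,"tz": 33,"ax": 0,"ay": 0,"az": 0},
    {"fingers": 1,"tx": 44,"ty": 136,"tz": 37,"ax": 0,"ay": 0,"az": 0},
    {"fingers": 1,"tx": 48,"ty": 140,"tz": 40.5,"ax": 0,"ay": 0,"az": 0},
    {"fingers": 1,"tx": 52,"ty": 144,"tz": 44,"ax": 0,"ay": 0,"az": 0},
    {"fingers": 1,"tx": 52,"ty": 144,"tz": 44,"ax": 0,"ay": 0,"az": 0},
    {"fingers": 1,"tx": 52,"ty": 144,"tz": 44,"ax": 0,"ay": 0,"az": 0}
  ]
}}

```text
time_s: 11.25
ee_pos: [714.0, -12.3, 118.7]
eef_rot: [[0.762, 0.108, 0.639], [0.083, -0.994, 0.07], [0.643, -0.0, -0.766]]
wrist_force: [0.0, 0.1, 0.6]
width: -0.0
```

```bash
python3 - <<'E'
import m; from m import *
did((52,144,44)); o=m.obs()
d=cam('top'); im=d['pixels'][:,:,::-1]
a=1.02;print(proj(d,[W((185-137*np.cos(a),-137*np.sin(a),142)),W((185-95*np.cos(a),-95*np.sin(a),96))]))
cv2.imwrite('pics/s3c.png',cv2.resize(im[110:260,170:370],(800,600),interpolation=cv2.INTER_CUBIC))
E
```

```text
t11.25 ee [714.  -12.3 118.7] st [125.3 -99.  118.7] cmd-err [-0.1  0.2 -0.3] [ 0.01 -0.03 -0.03] F [0.  0.1 0.6] w -0.0 q [-11.   1. 112.  23.  30.  56.]
[[289.49802812 168.64555932]
 [276.66815662 163.92240662]]
```

View pics/s3c.png

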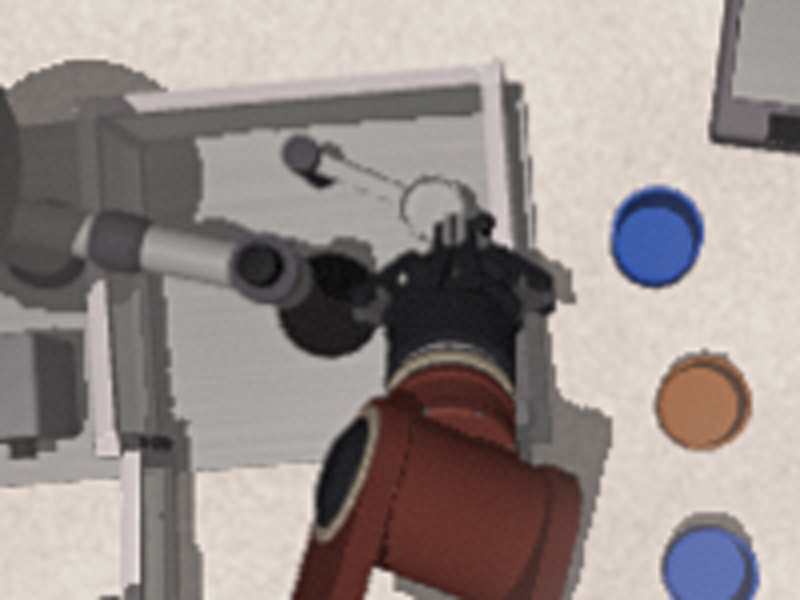

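```bash
python3 - <<'E'
import m; from m import *
J=np.array([605,-181,0]); h=np.radians(-25); L=lean(-25,40,-1); z=L[:,2]
G=J+[0,0,54]+23*z; print('grasp TCP',G)
q,R=load()
w1=q+R@np.array([0,-12,0]); w2=w1+R@np.array([0,0,-150]); print(Ri(w2))
rel(w1,R,'1');rel(w2,R,'2');rel(G-95*z+[0,0,120],L,'3'); rel(G-95*z,L,'4'); rel(G,L,'5')
E
```

```text
grasp TCP [ 618.39895857 -187.24803699   36.38097781]
[ 28.90659251 -87.21388267 233.88269366]
1 t [  0. -12.   0.] a [0. 0. 0.]
2 t [   0.  -12. -150.] a [0. 0. 0.]
3 t [ -56.4  131.8 -191.2] a [-0.35  -0.     0.417]
4 t [-133.6  131.9  -99.3] a [-0.35  -0.     0.417]
5 t [-140.3  163.5  -10. ] a [-0.35  -0.     0.417]
```

Emit:
{"method": "play_rows", "body": {
  "rows": [
    {"fingers": 1,"tx": 0,"ty": -12,"tz": 0,"ax": 0,"ay": 0,"az": 0},
    {"fingers": 1,"tx": 0,"ty": -12,"tz": -30,"ax": 0,"ay": 0,"az": 0},
    {"fingers": 1,"tx": 0,"ty": -12,"tz": -75,"ax": 0,"ay": 0,"az": 0},
    {"fingers": 1,"tx": 0,"ty": -12,"tz": -120,"ax": 0,"ay": 0,"az": 0},
    {"fingers": 0.5,"tx": 0,"ty": -12,"tz": -150,"ax": 0,"ay": 0,"az": 0},
    {"fingers": 0,"tx": -56,"ty": 132,"tz": -191,"ax": -0.35,"ay": 0,"az": 0.417},
    {"fingers": 0,"tx": -56,"ty": 132,"tz": -191,"ax": -0.35,"ay": 0,"az": 0.417},
    {"fingers": 0,"tx": -56,"ty": 132,"tz": -191,"ax": -0.35,"ay": 0,"az": 0.417},
    {"fingers": 0,"tx": -56,"ty": 132,"tz": -191,"ax": -0.35,"ay": 0,"az": 0.417},
    {"fingers": 0,"tx": -56,"ty": 132,"tz": -191,"ax": -0.35,"ay": 0,"az": 0.417},
    {"fingers": 0,"tx": -56,"ty": 132,"tz": -191,"ax": -0.35,"ay": 0,"az": 0.417},
    {"fingers": 0,"tx": -56,"ty": 132,"tz": -191,"ax": -0.35,"ay": 0,"az": 0.417},
    {"fingers": 0,"tx": -134,"ty": 132,"tz": -99,"ax": -0.35,"ay": 0,"az": 0.417},
    {"fingers": 0,"tx": -134,"ty": 132,"tz": -99,"ax": -0.35,"ay": 0,"az": 0.417},
    {"fingers": 0,"tx": -134,"ty": 132,"tz": -99,"ax": -0.35,"ay": 0,"az": 0.417},
    {"fingers": 0,"tx": -134,"ty": 132,"tz": -99,"ax": -0.35,"ay": 0,"az": 0.417},
    {"fingers": 0,"tx": -134,"ty": 132,"tz": -99,"ax": -0.35,"ay": 0,"az": 0.417}
  ]
}}

```text
time_s: 13.0
ee_pos: [563.6, -161.4, 109.3]
eef_rot: [[0.694, -0.422, 0.584], [-0.323, -0.907, -0.271], [0.643, -0.0, -0.766]]
wrist_force: [-0.3, -0.0, 0.5]
width: 85.0
```

```bash
python3 - <<'E'
import m; from m import *
did((-134,132,-99),(-.35,0,.417)); o=m.obs()
J=np.array([605,-181,0]); L=lean(-25,40,-1); z=L[:,2]; G=J+[0,0,54]+23*z
rel(G-60*z,L,'mid'); rel(G,L,'5')
ims=[]
for n in('scene','top'):
    d=cam(n); im=cv2.resize(d['pixels'][:,:,::-1],None,fx=5,fy=5,interpolation=cv2.INTER_CUBIC)
    a=np.linspace(0,6.28,40)
    for zz,c in((0,(0,0,255)),(75,(0,255,0))):
        q=(proj(d,np.c_[J[0]+32*np.cos(a),J[1]+32*np.sin(a),0*a+zz])*5+2).astype(int); cv2.polylines(im,[q.reshape(-1,1,2)],True,c,1)
    u=proj(d,[J+[0,0,40]])[0]*5; x,y=u.astype(int); ims.append(im[y-250:y+250,x-200:x+200])
cv2.imwrite('pics/s4c.png',np.hstack(ims))
E
```

```text
t13.00 ee [ 563.6 -161.4  109.3] st [ -40.3 -231.1  109.3] cmd-err [0.6 0.2 0.7] [ 0.04  0.04 -0.05] F [-0.3 -0.   0.5] w 85.0 q [-23. -17. 129.  -3.  27.  95.]
mid t [ 0.4 -0.2 34.6] a [-0. -0. -0.]
5 t [ 0.4 -0.2 94.6] a [-0. -0. -0.]
```

View pics/s4c.png

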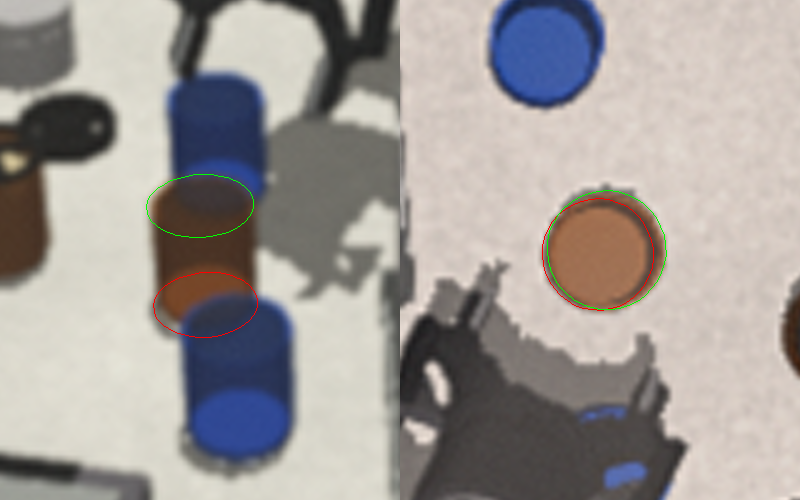

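Emit:
{"method": "play_rows", "body": {
  "rows": [
    {"fingers": 0,"tx": 0,"ty": 0,"tz": 30,"ax": 0,"ay": 0,"az": 0},
    {"fingers": 0,"tx": 0,"ty": 0,"tz": 50,"ax": 0,"ay": 0,"az": 0},
    {"fingers": 0,"tx": 0,"ty": 0,"tz": 65,"ax": 0,"ay": 0,"az": 0},
    {"fingers": 0,"tx": 0,"ty": 0,"tz": 80,"ax": 0,"ay": 0,"az": 0},
    {"fingers": 0,"tx": 0,"ty": 0,"tz": 90,"ax": 0,"ay": 0,"az": 0},
    {"fingers": 0,"tx": 0,"ty": 0,"tz": 94,"ax": 0,"ay": 0,"az": 0},
    {"fingers": 0,"tx": 0,"ty": 0,"tz": 94,"ax": 0,"ay": 0,"az": 0},
    {"fingers": 0.6,"tx": 0,"ty": 0,"tz": 94,"ax": 0,"ay": 0,"az": 0},
    {"fingers": 0.6,"tx": 0,"ty": 0,"tz": 94,"ax": 0,"ay": 0,"az": 0},
    {"fingers": 0.6,"tx": 0,"ty": 0,"tz": 94,"ax": 0,"ay": 0,"az": 0},
    {"fingers": 0.6,"tx": 0,"ty": 0,"tz": 94,"ax": 0,"ay": 0,"az": 0},
    {"fingers": 0.6,"tx": 0,"ty": 0,"tz": 94,"ax": 0,"ay": 0,"az": 0}
  ]
}}

```text
time_s: 14.3
ee_pos: [618.8, -187.4, 38.5]
eef_rot: [[0.692, -0.422, 0.585], [-0.323, -0.907, -0.272], [0.645, -0.0, -0.764]]
wrist_force: [-2.4, 1.4, 6.9]
width: 63.0
```

```bash
python3 - <<'E'
import m; from m import *
did((0,0,94)); o=m.obs()
y=np.degrees(p[2]); L=lean(y,40,-1); z=L[:,2]; q,R=load(); ez=np.array([0,0,1.])
# jar axis on pad: TCP keeps the grasp offset along the tool
off=23*np.array([np.sin(np.radians(40)),0,0])
def T(x,y_,bot): return W((x+23*np.sin(np.radians(40)),y_,bot+36.4))
rel(q+[0,0,140],R,'lift'); rel(T(-120,-190,150),L,'A'); rel(T(-120,0,110),L,'B'); rel(T(-120,0,40),L,'C')
print(Ri([605,-181,0]), np.array(T(-120,0,40)))
E
```

```text
t14.30 ee [ 618.8 -187.4   38.5] st [  11.9 -262.9   38.5] cmd-err [ 1.1 -0.3  1.9] [ 0.01  0.19 -0.02] F [-2.4  1.4  6.9] w 63.0 q [-23.   0. 123.  -5.  17.  96.]
lift t [  90.    -0.  -107.2] a [0. 0. 0.]
A t [  -8.5   -2.  -202.7] a [ 0.35  -0.    -0.417]
B t [-109.6 -164.5 -235.2] a [ 0.35  -0.    -0.417]
C t [-154.6 -164.5 -181.6] a [ 0.35  -0.    -0.417]
[  -1.18463262 -255.01130068    0.        ] [474.09040711  61.31372934  76.4       ]
```

```bash
python3 - <<'E'
import m; from m import *
y=np.degrees(p[2]); L=lean(y,40,-1); q,R=load()
def T(x,y_,bot): return W((x+23*np.sin(np.radians(40)),y_,bot+36.4))
rel(T(-95,-190,150),L,'A'); rel(T(-95,0,110),L,'B')
E
```

```text
A t [   7.9  -14.9 -188.9] a [ 0.35  -0.    -0.417]
B t [ -93.2 -177.4 -221.5] a [ 0.35  -0.    -0.417]
```

Emit:
{"method": "play_rows", "body": {
  "rows": [
    {"fingers": 0.6,"tx": 13,"ty": 0,"tz": -15,"ax": 0,"ay": 0,"az": 0},
    {"fingers": 0.6,"tx": 29,"ty": 0,"tz": -35,"ax": 0,"ay": 0,"az": 0},
    {"fingers": 0.6,"tx": 48,"ty": 0,"tz": -57,"ax": 0,"ay": 0,"az": 0},
    {"fingers": 0.6,"tx": 67,"ty": 0,"tz": -80,"ax": 0,"ay": 0,"az": 0},
    {"fingers": 0.6,"tx": 83,"ty": 0,"tz": -99,"ax": 0,"ay": 0,"az": 0},
    {"fingers": 0.6,"tx": 90,"ty": 0,"tz": -107,"ax": 0,"ay": 0,"az": 0},
    {"fingers": 0.6,"tx": 90,"ty": 0,"tz": -107,"ax": 0,"ay": 0,"az": 0}
  ]
}}

```text
time_s: 15.0
ee_pos: [618.3, -187.4, 177.9]
eef_rot: [[0.693, -0.423, 0.584], [-0.323, -0.906, -0.272], [0.644, -0.0, -0.765]]
wrist_force: [0.2, -0.1, -2.4]
width: 63.2
```

Emit:
{"method": "play_rows", "body": {
  "rows": [
    {"fingers": 0.6,"tx": -20,"ty": -4,"tz": -20,"ax": 0.09,"ay": 0,"az": -0.104},
    {"fingers": 0.6,"tx": -41,"ty": -8,"tz": -41,"ax": 0.175,"ay": 0,"az": -0.208},
    {"fingers": 0.6,"tx": -62,"ty": -12,"tz": -62,"ax": 0.262,"ay": 0,"az": -0.312},
    {"fingers": 0.6,"tx": -82,"ty": -15,"tz": -82,"ax": 0.35,"ay": 0,"az": -0.417},
    {"fingers": 0.6,"tx": -82,"ty": -15,"tz": -82,"ax": 0.35,"ay": 0,"az": -0.417},
    {"fingers": 0.6,"tx": -99,"ty": -42,"tz": -87,"ax": 0.35,"ay": 0,"az": -0.417},
    {"fingers": 0.6,"tx": -116,"ty": -69,"tz": -92,"ax": 0.35,"ay": 0,"az": -0.417},
    {"fingers": 0.6,"tx": -133,"ty": -96,"tz": -98,"ax": 0.35,"ay": 0,"az": -0.417},
    {"fingers": 0.6,"tx": -150,"ty": -123,"tz": -103,"ax": 0.35,"ay": 0,"az": -0.417},
    {"fingers": 0.6,"tx": -167,"ty": -150,"tz": -109,"ax": 0.35,"ay": 0,"az": -0.417},
    {"fingers": 0.6,"tx": -183,"ty": -177,"tz": -114,"ax": 0.35,"ay": 0,"az": -0.417},
    {"fingers": 0.6,"tx": -183,"ty": -177,"tz": -114,"ax": 0.35,"ay": 0,"az": -0.417},
    {"fingers": 0.6,"tx": -183,"ty": -177,"tz": -114,"ax": 0.35,"ay": 0,"az": -0.417}
  ]
}}

```text
time_s: 16.3
ee_pos: [497.8, 64.2, 143.3]
eef_rot: [[0.764, 0.11, 0.636], [0.084, -0.994, 0.071], [0.64, -0.001, -0.769]]
wrist_force: [-0.0, -0.6, -0.7]
width: 63.2
```

```bash
python3 - <<'E'
import m; from m import *
did((90,0,-107)); did((-183,-177,-114),(.35,0,-.417)); o=m.obs()
y=np.degrees(p[2]); L=lean(y,40,-1); q,R=load()
def T(x,y_,bot): return W((x+23*np.sin(np.radians(40)),y_,bot+36.4))
for P in((-40,0,75),(10,0,36),(50,0,32),(90,0,32),(90,0,23)): rel(T(*P),L,P)
ims=[]
for n in('scene','top'):
    d=cam(n); im=cv2.resize(d['pixels'][:,:,::-1],None,fx=4,fy=4,interpolation=cv2.INTER_CUBIC)
    a=np.linspace(0,6.28,40); b=o['ee_pos'][2]-38.5; s=Ri(o['ee_pos'])-[14.8,0,0]
    for zz,c in((b,(0,0,255)),(b+75,(0,255,0))):
        k=(proj(d,[W((s[0]+32*np.cos(t),s[1]+32*np.sin(t),zz)) for t in a])*4+2).astype(int); cv2.polylines(im,[k.reshape(-1,1,2)],True,c,1)
    u=proj(d,[W((s[0]+60,s[1],b+40))])[0]*4; x,y=u.astype(int); ims.append(im[max(0,y-300):y+300,x-200:x+200])
h=min(i.shape[0] for i in ims); cv2.imwrite('pics/s5c.png',np.hstack([i[:h] for i in ims]))
E
```

```text
t16.30 ee [497.8  64.2 143.3] st [-81.3   0.4 143.3] cmd-err [-1.4  0.8 -2.8] [ 0.1  -0.25 -0.08] F [-0.  -0.6 -0.7] w 63.2 q [ -5. -38. 140.  12.  40.  72.]
(-40, 0, 75) t [19.6 -0.6 61.9] a [-0. -0. -0.]
(10, 0, 36) t [ 32.9  -0.6 123.9] a [-0. -0. -0.]
(50, 0, 32) t [ 60.9  -0.6 152.7] a [-0. -0. -0.]
(90, 0, 32) t [ 91.6  -0.6 178.4] a [-0. -0. -0.]
(90, 0, 23) t [ 85.8  -0.6 185.3] a [-0. -0. -0.]
```

View pics/s5c.png

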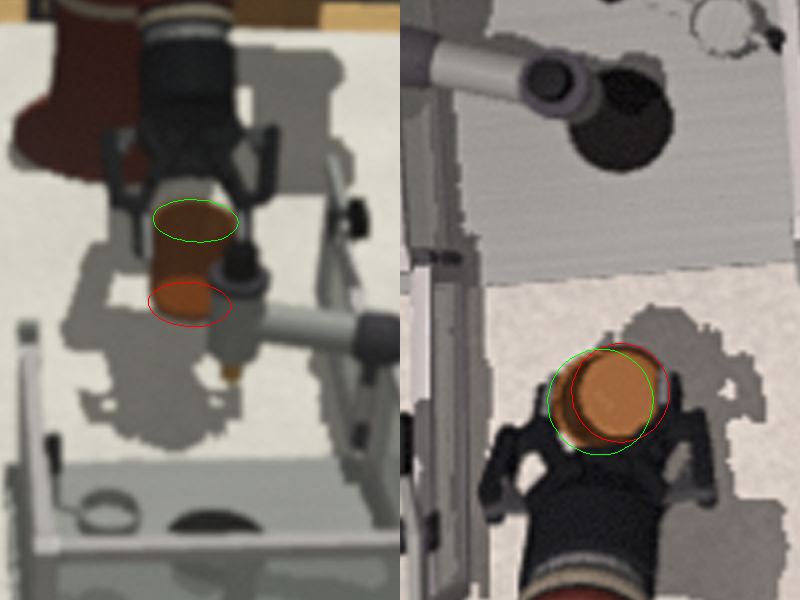

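Emit:
{"method": "play_rows", "body": {
  "rows": [
    {"fingers": 0.6,"tx": 7,"ty": 0,"tz": 20,"ax": 0,"ay": 0,"az": 0},
    {"fingers": 0.6,"tx": 13,"ty": 0,"tz": 41,"ax": 0,"ay": 0,"az": 0},
    {"fingers": 0.6,"tx": 20,"ty": 0,"tz": 62,"ax": 0,"ay": 0,"az": 0},
    {"fingers": 0.6,"tx": 24,"ty": 0,"tz": 83,"ax": 0,"ay": 0,"az": 0},
    {"fingers": 0.6,"tx": 28,"ty": -0.5,"tz": 104,"ax": 0,"ay": 0,"az": 0},
    {"fingers": 0.6,"tx": 33,"ty": -0.5,"tz": 124,"ax": 0,"ay": 0,"az": 0},
    {"fingers": 0.6,"tx": 47,"ty": -0.5,"tz": 138,"ax": 0,"ay": 0,"az": 0},
    {"fingers": 0.6,"tx": 61,"ty": -0.5,"tz": 153,"ax": 0,"ay": 0,"az": 0},
    {"fingers": 0.6,"tx": 73,"ty": -0.5,"tz": 163,"ax": 0,"ay": 0,"az": 0},
    {"fingers": 0.6,"tx": 83,"ty": -0.5,"tz": 171,"ax": 0,"ay": 0,"az": 0},
    {"fingers": 0.6,"tx": 91.5,"ty": -0.5,"tz": 178.5,"ax": 0,"ay": 0,"az": 0},
    {"fingers": 0.6,"tx": 91.5,"ty": -0.5,"tz": 178.5,"ax": 0,"ay": 0,"az": 0},
    {"fingers": 0.6,"tx": 91.5,"ty": -0.5,"tz": 178.5,"ax": 0,"ay": 0,"az": 0},
    {"fingers": 0.6,"tx": 91.5,"ty": -0.5,"tz": 178.5,"ax": 0,"ay": 0,"az": 0}
  ]
}}

```text
time_s: 17.8
ee_pos: [682.2, 83.5, 67.8]
eef_rot: [[0.762, 0.107, 0.638], [0.082, -0.994, 0.069], [0.642, -0.0, -0.767]]
wrist_force: [0.2, 0.0, -2.3]
width: 63.1
```

```bash
python3 - <<'E'
import m; from m import *
did((91.5,-.5,178.5)); o=m.obs()
ims=[]
for n in('scene','top'):
    d=cam(n); im=cv2.resize(d['pixels'][:,:,::-1],None,fx=5,fy=5,interpolation=cv2.INTER_CUBIC)
    a=np.linspace(0,6.28,60); b=o['ee_pos'][2]-38.5
    for zz,r,c in((b,32,(0,0,255)),(b+75,32,(0,255,0)),(20,38,(255,0,255))):
        k=(proj(d,[W((90+r*np.cos(t),r*np.sin(t),zz)) for t in a])*5+2).astype(int); cv2.polylines(im,[k.reshape(-1,1,2)],True,c,1)
    u=proj(d,[W((90,0,b+40))])[0]*5; x,y=u.astype(int); ims.append(im[y-250:y+250,x-200:x+200])
cv2.imwrite('pics/s6c.png',np.hstack(ims))
E
```

```text
t17.80 ee [682.2  83.5  67.8] st [104.1  -0.4  67.8] cmd-err [-0.7 -0.4 -0.5] [-0.01 -0.06  0.02] F [ 0.2  0.  -2.3] w 63.1 q [ -1.   2. 117.  13.  21.  72.]
```

View pics/s6c.png

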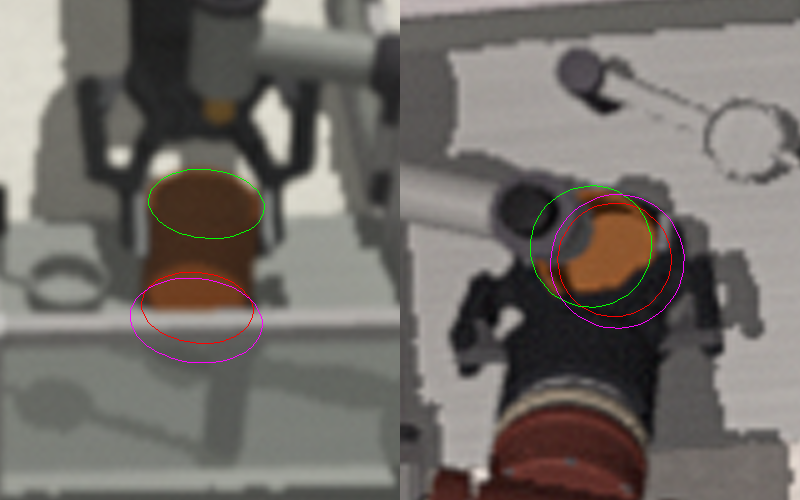

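```bash
python3 - <<'E'
import m; from m import *
o=robot.get_obs(); b=o['ee_pos'][2]-38.5
d=cam('scene'); im=d['pixels'].astype(int)
c=proj(d,[W((90,0,b+75)),W((90,0,b+40)),W((90,0,165)),W((90,0,172))]); print('model',c.round(1))
row=lambda r,a,e:' '.join('%d,%d,%d'%tuple(im[r,x]) for x in range(a,e))
u=int(c[1][0]); 
for k in(int(c[1][1]-2),int(c[1][1]+2)):
    print(k,u-16,row(k,u-16,u+17))
n=int(c[2][0])
for k in range(int(c[2][1])-4,int(c[2][1])+2): print(k,n-6,row(k,n-6,n+10))
for zz in(b+35,b+45):
    e=proj(d,[W((90,32,zz)),W((90,-32,zz))]); print(zz,e.round(1).tolist())
# old fit & top pad
t=cam('top')
i2=t['pixels'].astype(int)
print('top pad model',proj(t,[W((90,0,20)),W((90,0,b+75))]).round(1))
E
```

```text
model [[390.9 217.8]
 [390.  227.6]
 [392.4 200. ]
 [392.6 197.9]]
225 374 51,52,51 45,46,46 59,60,60 97,99,96 117,118,115 90,87,83 63,49,39 62,40,28 65,42,29 67,43,30 67,42,29 67,44,29 68,44,29 68,43,28 68,43,27 69,44,28 69,44,27 69,44,29 69,44,28 68,43,27 66,42,27 66,42,27 64,41,26 63,40,26 62,40,26 61,41,26 60,39,25 53,40,32 66,65,62 103,105,103 104,106,104 74,75,74 93,94,91
229 374 76,77,74 75,77,73 76,77,73 74,75,71 75,74,69 67,59,52 60,43,33 64,41,29 64,42,28 67,43,30 67,44,28 69,45,29 69,43,27 72,45,28 71,45,28 70,44,28 70,44,28 67,42,26 66,42,27 66,41,28 63,41,26 63,39,26 63,41,26 63,40,27 63,42,28 62,41,28 76,59,48 94,88,78 113,114,108 125,128,122 137,139,133 149,150,144 151,153,146
195 386 41,41,42 42,41,41 51,51,51 64,64,62 72,74,69 77,78,74 78,80,76 78,81,77 77,78,74 77,78,74 77,78,75 76,77,75 75,76,73 70,70,68 55,57,54 42,43,43
196 386 38,39,40 37,38,38 38,39,39 51,50,48 64,63,59 74,72,66 79,79,73 81,80,74 78,78,73 78,78,73 76,76,72 76,76,72 70,71,68 58,58,56 44,45,44 44,45,43
197 386 38,38,38 36,36,37 37,37,36 40,40,38 54,50,43 73,67,53 83,75,61 85,76,62 84,76,62 82,75,61 76,70,60 64,63,57 54,55,53 44,45,43 40,40,40 69,68,63
198 386 37,37,38 37,37,37 37,38,38 37,37,36 52,45,36 75,60,41 88,70,44 91,73,46 92,73,46 88,72,47 76,63,44 52,48,41 39,38,38 38,39,39 56,55,52 118,116,108
199 386 37,38,38 37,38,37 38,38,39 40,39,38 54,47,37 78,61,36 92,71,39 94,72,39 97,74,40 93,73,41 76,61,38 47,42,36 34,35,37 43,43,44 87,85,81 161,159,149
200 386 37,37,38 39,39,40 40,40,40 41,41,41 54,48,40 74,59,37 88,69,37 92,70,37 92,70,37 89,67,37 74,59,40 46,42,38 36,37,37 45,46,46 98,98,92 171,169,159
64.52197623997783 [[401.1, 228.8], [378.6, 229.3]]
74.52197623997783 [[401.4, 226.0], [378.8, 226.5]]
top pad model [[252.3 186.1]
 [247.  183.1]]
```

```bash
python3 - <<'E'
import m; from m import *
from scipy.optimize import least_squares
im=cv2.imread('pics/s5c.png'); t=cam('top')
x0,y0=(proj(t,[W((-36.1,.4,144.8))])[0]*4).astype(int); x0-=200; y0=max(0,y0-300)
g=im[:,400:].astype(int).max(2)
pts=[]
cx,cy=(proj(t,[W((90,0,20))])[0]*4+1.5)-[x0,y0]; print('model pad in crop',cx,cy)
for a in np.radians(np.arange(-20,175,3)): # image angle, clockwise from right
    rs=np.arange(35,70,.5); v=np.array([g[int(round(cy+r*np.sin(a))),int(round(cx+r*np.cos(a)))] for r in rs])
    k=np.nonzero(v>95)[0]
    if len(k): pts.append((cx+rs[k[0]]*np.cos(a),cy+rs[k[0]]*np.sin(a)))
P=np.array(pts)
f=least_squares(lambda q:np.hypot(P[:,0]-q[0],P[:,1]-q[1])-q[2],[cx,cy,50],loss='soft_l1',f_scale=.7); print(f.x,len(P),np.abs(f.fun).mean())
w=lambda q:Ri(atz(t,[((q[0]+x0-1.5)/4,(q[1]+y0-1.5)/4)],20)[0])
print('pad centre st',w(f.x[:2]), 'r mm',f.x[2]/4*np.linalg.norm(w((cx+4,cy))-w((cx,cy))))
E
```

```text
model pad in crop 220.50990943666034 120.75692682228316
[219.41997447 118.90414509  53.62736764] 65 0.4586811456439533
pad centre st [91.37985959  0.67599791 20.        ] r mm 38.155352527616834
```

Emit:
{"method": "play_rows", "body": {
  "rows": [
    {"fingers": 0.6,"tx": 1.5,"ty": -2,"tz": 1.3,"ax": 0,"ay": 0,"az": 0},
    {"fingers": 0.6,"tx": 0,"ty": -2,"tz": 3.1,"ax": 0,"ay": 0,"az": 0},
    {"fingers": 0.6,"tx": -1.5,"ty": -2,"tz": 4.9,"ax": 0,"ay": 0,"az": 0},
    {"fingers": 0.6,"tx": -3,"ty": -2,"tz": 6.7,"ax": 0,"ay": 0,"az": 0},
    {"fingers": 0.6,"tx": -4,"ty": -2,"tz": 8,"ax": 0,"ay": 0,"az": 0},
    {"fingers": 0.6,"tx": -4,"ty": -2,"tz": 8,"ax": 0,"ay": 0,"az": 0},
    {"fingers": 0.6,"tx": -4,"ty": -2,"tz": 8,"ax": 0,"ay": 0,"az": 0}
  ]
}}

```text
time_s: 18.75
ee_pos: [684.7, 86.1, 59.5]
eef_rot: [[0.762, 0.108, 0.639], [0.082, -0.994, 0.07], [0.643, -0.0, -0.766]]
wrist_force: [0.6, 1.0, -2.0]
width: 63.4
```

Emit:
{"method": "play_rows", "body": {
  "rows": [
    {"fingers": 0.6,"tx": -0.6,"ty": 0,"tz": 0.8,"ax": 0,"ay": 0,"az": 0},
    {"fingers": 0.6,"tx": -1,"ty": 0,"tz": 1.2,"ax": 0,"ay": 0,"az": 0},
    {"fingers": 0.6,"tx": -1,"ty": 0,"tz": 1.2,"ax": 0,"ay": 0,"az": 0},
    {"fingers": 0.6,"tx": -1,"ty": 0,"tz": 1.2,"ax": 0,"ay": 0,"az": 0}
  ]
}}

```text
time_s: 19.15
ee_pos: [685.1, 86.1, 58.5]
eef_rot: [[0.761, 0.108, 0.64], [0.083, -0.994, 0.07], [0.644, -0.0, -0.765]]
wrist_force: [0.2, 0.5, -0.7]
width: 62.9
```

Emit:
{"method": "play_rows", "body": {
  "rows": [
    {"fingers": 0.6,"tx": -0.6,"ty": 0,"tz": 0.8,"ax": 0,"ay": 0,"az": 0},
    {"fingers": 0.6,"tx": -0.6,"ty": 0,"tz": 0.8,"ax": 0,"ay": 0,"az": 0},
    {"fingers": 0.6,"tx": -0.6,"ty": 0,"tz": 0.8,"ax": 0,"ay": 0,"az": 0}
  ]
}}

```text
time_s: 19.45
ee_pos: [685.8, 86.1, 58.5]
eef_rot: [[0.76, 0.108, 0.641], [0.083, -0.994, 0.07], [0.645, 0.0, -0.764]]
wrist_force: [-2.6, 1.0, 6.0]
width: 63.1
```

Emit:
{"method": "play_rows", "body": {
  "rows": [
    {"fingers": 0.2,"tx": 0,"ty": 0,"tz": 0,"ax": 0,"ay": 0,"az": 0},
    {"fingers": 0.1,"tx": 0,"ty": 0,"tz": 0,"ax": 0,"ay": 0,"az": 0},
    {"fingers": 0,"tx": 0,"ty": 0,"tz": 0,"ax": 0,"ay": 0,"az": 0},
    {"fingers": 0,"tx": 0,"ty": 0,"tz": 0,"ax": 0,"ay": 0,"az": 0},
    {"fingers": 0,"tx": 0,"ty": 0,"tz": 0,"ax": 0,"ay": 0,"az": 0},
    {"fingers": 0,"tx": 0,"ty": 0,"tz": -8,"ax": 0,"ay": 0,"az": 0},
    {"fingers": 0,"tx": 0,"ty": 0,"tz": -18,"ax": 0,"ay": 0,"az": 0},
    {"fingers": 0,"tx": 0,"ty": 0,"tz": -30,"ax": 0,"ay": 0,"az": 0},
    {"fingers": 0,"tx": 0,"ty": 0,"tz": -50,"ax": 0,"ay": 0,"az": 0},
    {"fingers": 0,"tx": 0,"ty": 0,"tz": -75,"ax": 0,"ay": 0,"az": 0},
    {"fingers": 0,"tx": 0,"ty": 0,"tz": -105,"ax": 0,"ay": 0,"az": 0},
    {"fingers": 0,"tx": 0,"ty": 0,"tz": -140,"ax": 0,"ay": 0,"az": 0},
    {"fingers": 0,"tx": 0,"ty": 0,"tz": -180,"ax": 0,"ay": 0,"az": 0},
    {"fingers": 0.5,"tx": 0,"ty": 0,"tz": -180,"ax": 0,"ay": 0,"az": 0}
  ]
}}

```text
time_s: 20.85
ee_pos: [570.6, 73.4, 203.3]
eef_rot: [[0.753, 0.108, 0.649], [0.083, -0.994, 0.069], [0.653, 0.002, -0.757]]
wrist_force: [0.4, -0.1, 0.8]
width: 73.4
```

```bash
python3 - <<'E'
import m; from m import *
did((-4,-2,8));did((-1,0,1.2));did((-.6,0,.8));did((0,0,-180)); o=m.obs()
ims=[]
for n in('scene','top'):
    d=cam(n,n+'_rel.png'); im=cv2.resize(d['pixels'][:,:,::-1],None,fx=4,fy=4,interpolation=cv2.INTER_CUBIC)
    a=np.linspace(0,6.28,60)
    for zz,r,c in((20,32,(0,0,255)),(95,32,(0,255,0)),(20,38,(255,0,255))):
        k=(proj(d,[W((91.4+r*np.cos(t),1+r*np.sin(t),zz)) for t in a])*4+2).astype(int); cv2.polylines(im,[k.reshape(-1,1,2)],True,c,1)
    u=proj(d,[W((30,30,60))])[0]*4; x,y=u.astype(int); ims.append(im[y-290:y+290,x-200:x+200])
cv2.imwrite('pics/s7c.png',np.hstack(ims))
E
```

```text
t20.85 ee [570.6  73.4 203.3] st [ -8.    1.6 203.3] cmd-err [ 0.8 -0.2  8.4] [-0.1   0.76 -0.07] F [ 0.4 -0.1  0.8] w 73.4 q [ -3. -28. 128.   9.  40.  76.]
```

View pics/s7c.png

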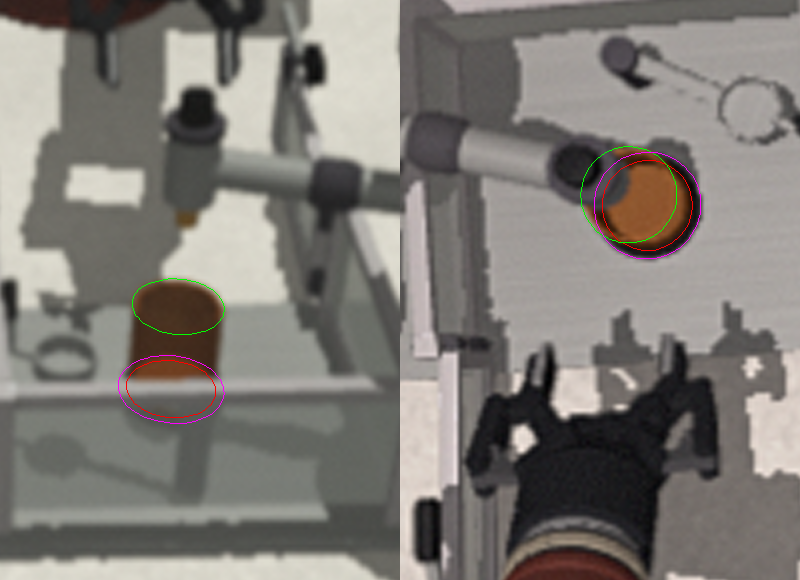

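```bash
cat > g.py <<'E'
from m import *
def G(th,r,d,z):
    u=np.array([-np.sin(th),-np.cos(th)]); n=np.array([-np.cos(th),np.sin(th)])
    P=np.array([0,120])+r*u+d*n; a=np.arctan2(-n[1],-n[0])+p[2]
    return W((P[0],P[1],z)),down(np.degrees(a))
E
python3 - <<'E'
import m; from m import *; from g import G
m.obs()
rel(*G(1.66,68,75,250),'hover'); rel(*G(1.66,68,75,112),'down'); print(Ri(G(1.66,68,75,250)[0]))
E
```

```text
t20.95 ee [569.8  73.5 197.3] st [ -8.7   1.8 197.3] cmd-err [ 0.1 -0.1  2.4] [-0.04  0.24 -0.03] F [ 0.4 -0.3 -0.6] w 58.4 q [ -3. -27. 128.   9.  40.  76.]
hover t [  -4.6 -198.9  -75.7] a [-0.031 -0.698  0.086]
down t [ -93.3 -198.9   30. ] a [-0.031 -0.698  0.086]
[-61.04822504 200.7596076  250.        ]
```

Emit:
{"method": "play_rows", "body": {
  "rows": [
    {"fingers": 1,"tx": 0,"ty": 0,"tz": -60,"ax": 0,"ay": -0.14,"az": 0},
    {"fingers": 1,"tx": -5,"ty": -199,"tz": -76,"ax": -0.031,"ay": -0.698,"az": 0.086},
    {"fingers": 1,"tx": -5,"ty": -199,"tz": -76,"ax": -0.031,"ay": -0.698,"az": 0.086},
    {"fingers": 1,"tx": -5,"ty": -199,"tz": -76,"ax": -0.031,"ay": -0.698,"az": 0.086},
    {"fingers": 1,"tx": -5,"ty": -199,"tz": -76,"ax": -0.031,"ay": -0.698,"az": 0.086},
    {"fingers": 1,"tx": -5,"ty": -199,"tz": -76,"ax": -0.031,"ay": -0.698,"az": 0.086},
    {"fingers": 1,"tx": -5,"ty": -199,"tz": -76,"ax": -0.031,"ay": -0.698,"az": 0.086},
    {"fingers": 1,"tx": -5,"ty": -199,"tz": -76,"ax": -0.031,"ay": -0.698,"az": 0.086},
    {"fingers": 1,"tx": -28,"ty": -199,"tz": -48,"ax": -0.031,"ay": -0.698,"az": 0.086},
    {"fingers": 1,"tx": -50,"ty": -199,"tz": -22,"ax": -0.031,"ay": -0.698,"az": 0.086},
    {"fingers": 1,"tx": -75,"ty": -199,"tz": 8,"ax": -0.031,"ay": -0.698,"az": 0.086},
    {"fingers": 1,"tx": -93,"ty": -199,"tz": 30,"ax": -0.031,"ay": -0.698,"az": 0.086},
    {"fingers": 1,"tx": -93,"ty": -199,"tz": 30,"ax": -0.031,"ay": -0.698,"az": 0.086}
  ]
}}

```text
time_s: 22.25
ee_pos: [492.8, 262.9, 106.9]
eef_rot: [[1.0, 0.016, -0.009], [0.016, -1.0, -0.003], [-0.009, 0.003, -1.0]]
wrist_force: [-0.6, -0.7, -0.5]
width: 0.1
```

```bash
python3 - <<'E'
import m; from m import *; from g import G
did((-93,-199,30),(-.031,-.698,.086)); m.obs()
for th in (1.66,1.6,1.5,1.4,1.3,1.2,1.1,1.0,.9,.8): rel(*G(th,68,20,112),round(th,2))
E
```

```text
t22.25 ee [492.8 262.9 106.9] st [-64.9 198.4 106.9] cmd-err [-3.8 -3.  -5.3] [-0.2  -0.51  0.12] F [-0.6 -0.7 -0.5] w 0.1 q [ 20.   1. 107.   0.  73. 109.]
1.66 t [-0.3 55.2  0.1] a [-0.001  0.    -0.   ]
1.6 t [-1.3 59.3  0.1] a [-0.001  0.    -0.06 ]
1.5 t [-2.6 66.3  0.1] a [-0.001  0.    -0.16 ]
1.4 t [-3.1 73.3  0.1] a [-0.001  0.    -0.26 ]
1.3 t [-2.9 80.4  0.1] a [-0.001  0.    -0.36 ]
1.2 t [-2.1 87.4  0.1] a [-0.001 -0.    -0.46 ]
1.1 t [-0.5 94.3  0.1] a [-0.001 -0.    -0.56 ]
1.0 t [1.800e+00 1.011e+02 1.000e-01] a [-0.001 -0.    -0.66 ]
0.9 t [4.700e+00 1.075e+02 1.000e-01] a [-0.001 -0.    -0.76 ]
0.8 t [8.200e+00 1.136e+02 1.000e-01] a [-0.001 -0.    -0.86 ]
```

Emit:
{"method": "play_rows", "body": {
  "rows": [
    {"fingers": 1,"tx": 0,"ty": 20,"tz": 0,"ax": 0,"ay": 0,"az": 0},
    {"fingers": 1,"tx": 0,"ty": 40,"tz": 0,"ax": 0,"ay": 0,"az": 0},
    {"fingers": 1,"tx": 0,"ty": 50,"tz": 0,"ax": 0,"ay": 0,"az": 0},
    {"fingers": 1,"tx": 0,"ty": 55,"tz": 0,"ax": 0,"ay": 0,"az": 0},
    {"fingers": 1,"tx": -1,"ty": 59,"tz": 0,"ax": 0,"ay": 0,"az": -0.06},
    {"fingers": 1,"tx": -2,"ty": 63,"tz": 0,"ax": 0,"ay": 0,"az": -0.11},
    {"fingers": 1,"tx": -2.6,"ty": 66.5,"tz": 0,"ax": 0,"ay": 0,"az": -0.16},
    {"fingers": 1,"tx": -3,"ty": 70,"tz": 0,"ax": 0,"ay": 0,"az": -0.21},
    {"fingers": 1,"tx": -3,"ty": 73.5,"tz": 0,"ax": 0,"ay": 0,"az": -0.26},
    {"fingers": 1,"tx": -3,"ty": 77,"tz": 0,"ax": 0,"ay": 0,"az": -0.31},
    {"fingers": 1,"tx": -3,"ty": 80.5,"tz": 0,"ax": 0,"ay": 0,"az": -0.36},
    {"fingers": 1,"tx": -2.5,"ty": 84,"tz": 0,"ax": 0,"ay": 0,"az": -0.41},
    {"fingers": 1,"tx": -2,"ty": 87.5,"tz": 0,"ax": 0,"ay": 0,"az": -0.46},
    {"fingers": 1,"tx": -0.5,"ty": 94.5,"tz": 0,"ax": 0,"ay": 0,"az": -0.56},
    {"fingers": 1,"tx": 2,"ty": 101,"tz": 0,"ax": 0,"ay": 0,"az": -0.66},
    {"fingers": 1,"tx": 5,"ty": 107.5,"tz": 0,"ax": 0,"ay": 0,"az": -0.76},
    {"fingers": 1,"tx": 8,"ty": 113.5,"tz": 0,"ax": 0,"ay": 0,"az": -0.86},
    {"fingers": 1,"tx": 8,"ty": 113.5,"tz": 0,"ax": 0,"ay": 0,"az": -0.86}
  ]
}}

```text
time_s: 24.05
ee_pos: [507.8, 152.2, 113.5]
eef_rot: [[0.639, 0.769, 0.003], [0.769, -0.639, 0.001], [0.002, 0.002, -1.0]]
wrist_force: [0.4, -0.1, 1.3]
width: 0.1
```

```bash
python3 - <<'E'
import m; from m import *; from g import G
did((8,113.5,0),(0,0,-.86)); m.obs()
for th in (.7,.6,.5,.4,.3,.2,.15,.1): rel(*G(th,68,20,112),round(th,2))
# gate angle from the picture: dark thumb blob along the arc of the lever
d=cam('top'); im=d['pixels'].astype(int).max(2)
for th in np.arange(.5,1.75,.05):
    s=[]
    for r in(105,115,125):
        q=proj(d,[W((-r*np.sin(th),120-r*np.cos(th),178))])[0].round().astype(int); s.append(im[q[1],q[0]])
    print(round(th,2),s,end=' ')
E
```

```text
t24.05 ee [507.8 152.2 113.5] st [-61.9  86.8 113.5] cmd-err [ 1.1 -0.3  1.4] [-0.11  0.1   0.05] F [ 0.4 -0.1  1.3] w 0.1 q [  9.  -4. 111.   0.  73.  48.]
0.7 t [-1.6  7.2  0.1] a [-0.  -0.  -0.1]
0.6 t [-2.6 14.2  0.1] a [-0.  -0.  -0.2]
0.5 t [-2.8 21.3  0.1] a [-0.  -0.  -0.3]
0.4 t [-2.4 28.3  0.1] a [-0.  -0.  -0.4]
0.3 t [-1.2 35.3  0.1] a [-0.  -0.  -0.5]
0.2 t [ 0.6 42.2  0.1] a [-0.  -0.  -0.6]
0.15 t [ 1.8 45.5  0.1] a [-0.    -0.001 -0.65 ]
0.1 t [ 3.2 48.8  0.1] a [-0.    -0.001 -0.7  ]
0.5 [np.int64(121), np.int64(119), np.int64(118)] 0.55 [np.int64(103), np.int64(100), np.int64(117)] 0.6 [np.int64(98), np.int64(100), np.int64(106)] 0.65 [np.int64(90), np.int64(116), np.int64(132)] 0.7 [np.int64(100), np.int64(113), np.int64(112)] 0.75 [np.int64(17), np.int64(10), np.int64(24)] 0.8 [np.int64(38), np.int64(41), np.int64(42)] 0.85 [np.int64(30), np.int64(47), np.int64(27)] 0.9 [np.int64(112), np.int64(132), np.int64(120)] 0.95 [np.int64(119), np.int64(121), np.int64(116)] 1.0 [np.int64(117), np.int64(120), np.int64(124)] 1.05 [np.int64(128), np.int64(122), np.int64(116)] 1.1 [np.int64(204), np.int64(131), np.int64(117)] 1.15 [np.int64(34), np.int64(236), np.int64(232)] 1.2 [np.int64(22), np.int64(56), np.int64(230)] 1.25 [np.int64(32), np.int64(74), np.int64(41)] 1.3 [np.int64(102), np.int64(79), np.int64(42)] 1.35 [np.int64(41), np.int64(48), np.int64(44)] 1.4 [np.int64(45), np.int64(44), np.int64(44)] 1.45 [np.int64(105), np.int64(92), np.int64(50)] 1.5 [np.int64(99), np.int64(101), np.int64(100)] 1.55 [np.int64(102), np.int64(101), np.int64(100)] 1.6 [np.int64(99), np.int64(99), np.int64(110)] 1.65 [np.int64(91), np.int64(73), np.int64(228)] 1.7 [np.int64(94), np.int64(77), np.int64(222)]
```

Emit:
{"method": "play_rows", "body": {
  "rows": [
    {"fingers": 1,"tx": -1,"ty": 3.6,"tz": 0,"ax": 0,"ay": 0,"az": -0.05},
    {"fingers": 1,"tx": -1.6,"ty": 7,"tz": 0,"ax": 0,"ay": 0,"az": -0.1},
    {"fingers": 1,"tx": -2.2,"ty": 10.6,"tz": 0,"ax": 0,"ay": 0,"az": -0.15},
    {"fingers": 1,"tx": -2.6,"ty": 14.2,"tz": 0,"ax": 0,"ay": 0,"az": -0.2},
    {"fingers": 1,"tx": -2.7,"ty": 17.8,"tz": 0,"ax": 0,"ay": 0,"az": -0.25},
    {"fingers": 1,"tx": -2.8,"ty": 21.3,"tz": 0,"ax": 0,"ay": 0,"az": -0.3},
    {"fingers": 1,"tx": -2.6,"ty": 24.8,"tz": 0,"ax": 0,"ay": 0,"az": -0.35},
    {"fingers": 1,"tx": -2.4,"ty": 28.3,"tz": 0,"ax": 0,"ay": 0,"az": -0.4},
    {"fingers": 1,"tx": -1.8,"ty": 31.8,"tz": 0,"ax": 0,"ay": 0,"az": -0.45},
    {"fingers": 1,"tx": -1.2,"ty": 35.3,"tz": 0,"ax": 0,"ay": 0,"az": -0.5},
    {"fingers": 1,"tx": -0.3,"ty": 38.8,"tz": 0,"ax": 0,"ay": 0,"az": -0.55},
    {"fingers": 1,"tx": 0.6,"ty": 42.2,"tz": 0,"ax": 0,"ay": 0,"az": -0.6},
    {"fingers": 1,"tx": 1.8,"ty": 45.5,"tz": 0,"ax": 0,"ay": 0,"az": -0.65},
    {"fingers": 1,"tx": 2.5,"ty": 47.2,"tz": 0,"ax": 0,"ay": 0,"az": -0.675},
    {"fingers": 1,"tx": 3.2,"ty": 48.8,"tz": 0,"ax": 0,"ay": 0,"az": -0.7},
    {"fingers": 1,"tx": 3.2,"ty": 48.8,"tz": 0,"ax": 0,"ay": 0,"az": -0.7}
  ]
}}

```text
time_s: 25.7
ee_pos: [547.4, 124.5, 113.4]
eef_rot: [[-0.007, 1.0, 0.003], [1.0, 0.007, 0.002], [0.002, 0.003, -1.0]]
wrist_force: [0.4, 2.6, 5.0]
width: -0.0
```

```bash
python3 - <<'E'
import m; from m import *; from g import G
did((3.2,48.8,0),(0,0,-.7)); m.obs()
for th,d in ((.08,20),(.06,20),(.04,20),(.02,20),(0,20),(0,19),(0,18),(0,16)): rel(*G(th,68,d,112),(th,d))
E
```

```text
t25.70 ee [547.4 124.5 113.4] st [-25.5  54.9 113.4] cmd-err [1.  0.7 1.3] [-0.16  0.07  0.03] F [0.4 2.6 5. ] w -0.0 q [  5.   0. 107.   0.  73.   5.]
(0.08, 20) t [-0.4  1.3  0.1] a [-0.    -0.001 -0.02 ]
(0.06, 20) t [-0.8  2.7  0.1] a [-0.    -0.001 -0.04 ]
(0.04, 20) t [-1.1  4.1  0.1] a [-0.    -0.001 -0.06 ]
(0.02, 20) t [-1.4  5.5  0.1] a [-0.    -0.001 -0.08 ]
(0, 20) t [-1.7  6.8  0.1] a [-0.    -0.001 -0.1  ]
(0, 19) t [-1.6  7.8  0.1] a [-0.    -0.001 -0.1  ]
(0, 18) t [-1.5  8.8  0.1] a [-0.    -0.001 -0.1  ]
(0, 16) t [-1.3 10.8  0.1] a [-0.    -0.001 -0.1  ]
```

Emit:
{"method": "play_rows", "body": {
  "rows": [
    {"fingers": 1,"tx": -0.4,"ty": 1.4,"tz": 0,"ax": 0,"ay": 0,"az": -0.02},
    {"fingers": 1,"tx": -0.8,"ty": 2.7,"tz": 0,"ax": 0,"ay": 0,"az": -0.04},
    {"fingers": 1,"tx": -1.1,"ty": 4.1,"tz": 0,"ax": 0,"ay": 0,"az": -0.06},
    {"fingers": 1,"tx": -1.4,"ty": 5.5,"tz": 0,"ax": 0,"ay": 0,"az": -0.08},
    {"fingers": 1,"tx": -1.7,"ty": 6.8,"tz": 0,"ax": 0,"ay": 0,"az": -0.1},
    {"fingers": 1,"tx": -1.6,"ty": 7.8,"tz": 0,"ax": 0,"ay": 0,"az": -0.1},
    {"fingers": 1,"tx": -1.6,"ty": 7.8,"tz": 0,"ax": 0,"ay": 0,"az": -0.1},
    {"fingers": 1,"tx": -1.6,"ty": 7.8,"tz": 0,"ax": 0,"ay": 0,"az": -0.1}
  ]
}}

```text
time_s: 26.5
ee_pos: [554.9, 122.9, 113.3]
eef_rot: [[-0.107, 0.994, 0.002], [0.994, 0.107, 0.002], [0.001, 0.002, -1.0]]
wrist_force: [-1.0, 2.7, 6.4]
width: -0.1
```

Emit:
{"method": "play_rows", "body": {
  "rows": [
    {"fingers": 1,"tx": 0,"ty": 1,"tz": 0,"ax": 0,"ay": 0,"az": 0},
    {"fingers": 1,"tx": 0,"ty": 2,"tz": 0,"ax": 0,"ay": 0,"az": 0},
    {"fingers": 1,"tx": 0,"ty": 3,"tz": 0,"ax": 0,"ay": 0,"az": 0},
    {"fingers": 1,"tx": 0,"ty": 3,"tz": 0,"ax": 0,"ay": 0,"az": 0},
    {"fingers": 1,"tx": 0,"ty": 3,"tz": 0,"ax": 0,"ay": 0,"az": 0}
  ]
}}

```text
time_s: 27.0
ee_pos: [557.8, 123.0, 113.3]
eef_rot: [[-0.107, 0.994, 0.002], [0.994, 0.107, 0.001], [0.001, 0.002, -1.0]]
wrist_force: [-0.3, 1.7, 6.2]
width: 0.3
```

```bash
python3 - <<'E'
import m; from m import *
did((-1.6,7.8,0),(0,0,-.1)); did((0,3,0)); m.obs()
E
```

```text
t27.00 ee [557.8 123.  113.3] st [-15.3  52.3 113.3] cmd-err [0.7 0.4 1.3] [-0.11  0.02  0.04] F [-0.3  1.7  6.2] w 0.3 q [  5.   2. 106.   0.  73.  -1.]
```

```bash
python3 - <<'E'
import m; from m import *
d=cam('top'); a=d['pixels'].astype(int).max(2); b=cv2.imread('pics/top0.png').astype(int).max(2)
S=lambda im,r,x:int(cv2.remap(im.astype('float32'),*[np.float32([[v]]) for v in proj(d,[W((x,120-r,125))])[0]],cv2.INTER_LINEAR)[0,0])
for r in(150,190,210,230,245):
    print(r,'now',[S(a,r,x) for x in range(-40,21,4)]); print('   t0',[S(b,r,x) for x in range(-40,21,4)])
s=cam('scene'); a=s['pixels'].astype(int).max(2); b=cv2.imread('pics/s1.png').astype(int).max(2)
D=np.abs(a-b)
c=proj(s,[W((0,-132,138)),W((0,-55,138)),W((0,-30,150)),W((0,5,168))]); print(c.round(1))
for k in range(183,200): print(k,'now',a[k,340:378:2].tolist(),'t0',b[k,340:378:2].tolist())
E
```

```text
150 now [193, 165, 175, 186, 156, 108, 116, 120, 92, 112, 143, 141, 88, 89, 91, 89]
   t0 [196, 195, 197, 203, 195, 150, 160, 156, 138, 159, 134, 129, 74, 81, 80, 92]
190 now [218, 222, 217, 216, 219, 192, 173, 173, 172, 183, 178, 173, 88, 89, 88, 88]
   t0 [199, 204, 198, 196, 199, 177, 158, 159, 160, 182, 164, 157, 78, 79, 81, 77]
210 now [212, 215, 221, 219, 216, 158, 177, 172, 155, 171, 173, 165, 93, 96, 180, 174]
   t0 [193, 196, 204, 201, 198, 144, 161, 156, 137, 152, 157, 156, 85, 89, 163, 158]
230 now [219, 216, 214, 215, 217, 181, 176, 178, 160, 214, 183, 175, 96, 88, 155, 176]
   t0 [201, 198, 196, 197, 199, 165, 162, 161, 145, 201, 167, 161, 89, 80, 130, 161]
245 now [218, 179, 143, 144, 143, 137, 140, 130, 136, 188, 179, 173, 201, 191, 199, 204]
   t0 [199, 164, 130, 131, 129, 125, 127, 116, 123, 174, 165, 160, 185, 174, 182, 186]
[[342.1 190.9]
 [368.6 190.3]
 [377.4 186.7]
 [389.9 181.2]]
183 now [220, 221, 223, 220, 220, 220, 222, 222, 219, 220, 219, 219, 222, 221, 186, 109, 109, 110, 110] t0 [220, 220, 222, 219, 218, 218, 220, 220, 218, 218, 214, 130, 110, 112, 109, 1
[... 2344 characters left out ...]
192, 109, 110, 111, 109, 105, 109, 111, 104, 54, 44, 44, 44, 82, 102] t0 [190, 173, 178, 189, 190, 108, 108, 109, 110, 103, 107, 98, 90, 53, 46, 44, 43, 83, 104]
197 now [187, 171, 178, 193, 189, 90, 91, 93, 96, 94, 94, 93, 93, 55, 47, 47, 45, 81, 97] t0 [185, 171, 177, 191, 188, 89, 89, 90, 93, 94, 94, 94, 95, 55, 46, 46, 49, 80, 96]
198 now [180, 170, 179, 199, 191, 94, 94, 94, 98, 97, 97, 96, 95, 68, 64, 63, 63, 85, 96] t0 [180, 169, 180, 198, 189, 93, 95, 93, 96, 95, 95, 96, 93, 68, 62, 62, 63, 86, 96]
199 now [173, 165, 181, 207, 191, 97, 99, 102, 103, 107, 105, 105, 105, 95, 96, 95, 93, 96, 100] t0 [171, 164, 180, 204, 190, 94, 99, 102, 103, 101, 103, 104, 100, 88, 85, 86, 85, 96, 100]
```

Emit:
{"method": "play_rows", "body": {
  "rows": [
    {"fingers": 1,"tx": 0,"ty": -5,"tz": 0,"ax": 0,"ay": 0,"az": 0},
    {"fingers": 1,"tx": 0,"ty": -20,"tz": 0,"ax": 0,"ay": 0,"az": 0},
    {"fingers": 1,"tx": 0,"ty": -50,"tz": 0,"ax": 0,"ay": 0,"az": 0},
    {"fingers": 1,"tx": 0,"ty": -80,"tz": 0,"ax": 0,"ay": 0,"az": 0},
    {"fingers": 1,"tx": 0,"ty": -100,"tz": -40,"ax": 0,"ay": 0,"az": 0},
    {"fingers": 1,"tx": 0,"ty": -100,"tz": -85,"ax": 0,"ay": 0,"az": 0},
    {"fingers": 1,"tx": 0,"ty": -100,"tz": -130,"ax": 0,"ay": 0,"az": 0},
    {"fingers": 1,"tx": 0,"ty": -100,"tz": -150,"ax": 0,"ay": 0,"az": 0},
    {"fingers": 1,"tx": 0,"ty": -100,"tz": -150,"ax": 0,"ay": 0,"az": 0},
    {"fingers": 1,"tx": 0,"ty": -100,"tz": -150,"ax": 0,"ay": 0,"az": 0}
  ]
}}

```text
time_s: 28.1
ee_pos: [457.0, 111.6, 260.8]
eef_rot: [[-0.107, 0.994, -0.002], [0.994, 0.107, 0.0], [0.0, -0.002, -1.0]]
wrist_force: [-0.7, -0.7, -0.5]
width: -0.1
```

```bash
python3 - <<'E'
import m; from m import *
did((0,-100,-150)); m.obs()
d=cam('top','topF.png'); a=d['pixels'].astype(int).max(2); b=cv2.imread('pics/top0.png').astype(int).max(2)
S=lambda im,r,x,z=125:int(cv2.remap(im.astype('float32'),*[np.float32([[v]]) for v in proj(d,[W((x,120-r,z))])[0]],cv2.INTER_LINEAR)[0,0])
for r,z in((115,178),(60,120),(210,125),(245,125)):
    print(r,'now',[S(a,r,x,z) for x in range(-24,25,4)]); print('   t0',[S(b,r,x,z) for x in range(-24,25,4)])
s=cam('scene','sceneF.png'); a=s['pixels'].astype(int).max(2); b=cv2.imread('pics/s1.png').astype(int).max(2)
for k in range(186,194): print(k,'now',a[k,340:390:3].tolist(),'t0',b[k,340:390:3].tolist())
# jar, now against right after release
for n,P in(('scene',(91.4,1,60)),('top',(91.4,1,40))):
    D=s if n=='scene' else d; x,y=proj(D,[W(P)])[0].astype(int)
    A=D['pixels'][:,:,::-1].astype(int)[y-14:y+14,x-18:x+18]; B=cv2.imread(n+'_rel.png' if 0 else f'pics/{n}_rel.png').astype(int)[y-14:y+14,x-18:x+18]
    print(n,'jar patch mean diff',np.abs(A-B).mean().round(1),np.median(np.abs(A-B)))
# bystanders: candle area change since start
D0=cv2.imread('pics/top0.png').astype(int); D1=d['pixels'][:,:,::-1].astype(int)
print('candle area', np.median(np.abs(D0-D1)[90:300,366:560]),np.percentile(np.abs(D0-D1)[90:300,366:560],99.5))
E
```

```text
t28.10 ee [457.  111.6 260.8] st [-116.8   51.8  260.8] cmd-err [-0.7 -0.2 -1.3] [ 0.1  -0.02  0.03] F [-0.7 -0.7 -0.5] w -0.1 q [  5. -20. 110.   0.  90.  -2.]
115 now [111, 91, 90, 157, 189, 47, 36, 27, 60, 110, 170, 168, 165]
   t0 [194, 155, 156, 158, 167, 46, 33, 24, 54, 103, 157, 155, 153]
60 now [213, 174, 169, 167, 152, 187, 208, 202, 87, 93, 169, 168, 165]
   t0 [197, 162, 156, 154, 152, 175, 192, 188, 83, 88, 156, 155, 153]
210 now [213, 155, 173, 169, 172, 195, 176, 161, 92, 96, 175, 171, 169]
   t0 [198, 144, 161, 156, 137, 152, 157, 156, 85, 89, 163, 158, 156]
245 now [140, 136, 136, 128, 132, 188, 178, 167, 199, 189, 197, 200, 198]
   t0 [129, 125, 127, 116, 123, 174, 165, 160, 185, 174, 182, 186, 183]
186 now [183, 159, 203, 217, 217, 217, 218, 216, 213, 112, 72, 106, 127, 96, 82, 90, 79] t0 [187, 160, 206, 219, 218, 220, 219, 192, 108, 62, 72, 109, 99, 77, 83, 91, 79]
187 now [163, 125, 195, 212, 213, 216, 214, 214, 200, 74, 78, 116, 107, 81, 90, 103, 79] t0 [165, 126, 199, 214, 216, 218, 216, 201, 104, 50, 75, 114, 86, 80, 91, 106, 81]
188 now [152, 124, 182, 187, 18
[... 370 characters left out ...]
, 54, 97, 106, 107, 110, 78] t0 [145, 113, 118, 118, 116, 105, 103, 103, 79, 47, 49, 51, 97, 106, 109, 111, 79]
191 now [127, 89, 87, 86, 82, 82, 81, 83, 84, 46, 46, 51, 105, 106, 105, 109, 76] t0 [130, 90, 87, 88, 86, 84, 82, 84, 79, 44, 45, 51, 105, 108, 107, 109, 77]
192 now [128, 82, 92, 106, 103, 106, 106, 107, 109, 42, 44, 53, 109, 107, 106, 107, 76] t0 [127, 82, 90, 98, 103, 107, 106, 98, 84, 45, 44, 53, 110, 108, 109, 110, 76]
193 now [147, 98, 140, 173, 170, 171, 173, 175, 158, 43, 43, 55, 117, 116, 119, 118, 80] t0 [146, 100, 131, 155, 171, 177, 173, 153, 89, 45, 43, 54, 117, 107, 106, 109, 77]
scene jar patch mean diff 11.8 2.0
top jar patch mean diff 1.8 1.0
candle area 13.0 19.0
```

```bash
python3 -c "
from workcell import robot
print(robot.close_job())"
```

```text
the job is handed in; nothing more can be done
None
```

The job is done and handed in at about 28 s of the 72 s allowed. The gate is shut with the latch bar in its catch, and the jar stands on the pad under the nozzle.

**What I did, in order:**
1. I pinched the thumb lever, pressed it about 22 mm, and swung the gate open to about 1.66 rad.
2. I pushed the pin to swing the drip arm to about 1.05 rad, which is clear of the pad.
3. I gripped the empty amber jar with the gripper leaned 40°, stood it on the pad and let go.
4. I pushed the gate shut from outside on its top rail and drew back clear, to the arm's last position 260 mm up.

**Last checks:**
- **Gate and latch:** in both cameras the gate, lever and latch bar match their starting appearance, so the gate reads as shut and the latch as down. I felt no clear force from the stop while pushing, so this rests on the pictures alone.
- **Jar:** after release it stood upright, on the pad circle measured from the top camera to about 2 mm. The top view showed no change after the gate was shut. In the scene view the area around the jar changed slightly (average 11.8, median 2), probably because the gate behind it had moved.
- **Nozzle:** the two cameras disagreed by 3 to 4 mm sideways on its position, so I centred the jar on the pad, shifted about 1 mm toward the nozzle reading.
- **Candles:** that area of the top picture shows only an overall brightness change.
- **Forces:** the highest reading between moves was about 10 N. An upward force of about 6 N while closing the gate was never explained; it was gone after I drew back.

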